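# Charge the sample carrier with cooling balls

## Robot

A 6-joint arm with a two-finger parallel gripper is mounted at the origin on the work surface. World frame = base frame: x ahead of the robot, y to its left, z up, the work surface at z = 0. Lengths are in m, angles in rad, forces in N, time in s.
With the tool pointing down it reaches from about 0.275 to 0.775 m from the base axis. Payload 14.6 kg.
Tool frame: the origin (TCP) lies midway between the tips of the shut fingers; the grasp point (between the pads) lies 19 mm behind it (robot.tcp_to_grasp is the distance from the TCP to the grasp point, in m); z points along the fingers, y is the line along which they close (so a half turn about z gives the same grasp; the last joint's range is limited). The gripper opens to 85 mm and grips with 20 to 120 N. Pads are 22 mm wide; open, the fingers measure 114 mm over their backs; the gripper's body (76 mm by 85 mm) begins 54 mm behind the grasp point. The pads swing forward as they close: fully open they stand 13 mm farther back than shut.
Start: joints at [-1.491, 0.263, -0.048, 1.259, 0, 1.415], TCP at [0.122, -0.511, 0.231] pointing down, gripper open.
Joint ranges: [-2.65, 2.65], [-0.89, 1.7], [-1.18, 1.37], [-2.13, 2.11], [-1.35, 1.29], [-3.14, 3.14]. Speed limits (rad/s): [1.89, 1.89, 2.57, 2.79, 3.14, 3.14].

## Interface

Orientations are given as a 3x3 rotation matrix whose columns are the frame's x, y, z axes.
In Python, from rig import state, vision, job, robot gives the robot as it stands.
- The arm moves only by the shell command python3 -m crank 'ROWS' [FORCE]. ROWS is JSON, a list of rows, each an object with "delta_rot": the turn, a rotation vector about the world's x, y, z in degrees, a list of three; "translation": the shift along the world's x, y, z in cm, a list of three; "claw": the finger opening in cm, from 0 to 8.54. A call has exactly 10 rows; each row shifts and turns the commanded pose from where the row before left it; what a row does not reach is not made up. A row lasts 1/12 s, in which the tool goes at most 41.7 mm and 7.16 degrees, less where a joint would pass 70% of its speed; a pose out of reach is approached as far as the arm can. A call with a gripper value outside its range is refused whole. The fingers move at their own pace and stop on an object; FORCE is the grip in N (left out, the last holds). Time passes only in rows, so rows that do not move let the fingers close, or fill a call up. It gives the time, the measured TCP pose, the force, the opening and the grip force at its end, in the units of the state.
- state(): the state, without advancing time (a new reading comes with each control period).
- vision.get_image(name): name is "scene" or "top"; returns a dict with "img" (400x640x3 uint8, blue, green, red), "depth" (400x640 float32, m along the optical axis (not along the pixel's ray), 0 where there is no reading), "vfov" (degrees; the focal length in pixels is half the picture's height over the tangent of half this angle, whatever the lens; pixels are square), "cx", "cy" (the principal point, pixels), "R" (3x3) and "t" (3): a world point X has camera coordinates R X + t. Camera axes: x right, y down, z forward; pixel columns grow to the right and rows downward; lengths in m; the calibration is good to about 2 mm. A picture is of the moment at which its call begins.
- job.job_done(): hands the job in; it is judged then, once.
The state is a dict: "clock": time; "joints": joint angles; "dq": joint speeds; "joint_torque": joint torques, N m; "position": TCP position; "tool_rot": TCP orientation; "ft_force": force on the tool from outside, world axes, zero at the start; "ft_torque": the same for the moment, N m; "gripper_width": finger opening in m; "grasp_force": force on a finger pad.
Only numpy, scipy, OpenCV 4.12 (cv2) and the standard library are available. Lean on these libraries where they do the work, as an engineer would, in place of code of your own. Each camera call takes 0.05 s, during which the arm holds its last target. There are 200 camera calls.

## Task

Take the scoop off its mat, scoop blue cooling balls out of the steel tub without pressing the scoop hard against the tub, and tip at least three into the open green carrier. Stand the scoop back on its mat, flat and facing the way it did, then close the carrier's lid fully, pushing it down gently and without slamming. Do not touch the balls with the gripper, let every ball end up in the tub or the carrier, and leave the other things on the bench where they are.

Things in the scene. Friction and masses are not known exactly. Their poses are not given: they have to be found in the camera images.
- scoop: white scoop, orange handle. Origin: centre of the pan's underside; x to its open mouth, y across, z up. Pan 100 long (x -50 to 50), 94 wide, floor 1.5 thick; its front edge is a ramp 8 long rising to a sill 4 high; side walls 40 high from x = -50 to 15, back wall 45, no front wall. Handle: flat bar, 16 wide (y), 24 deep, 115 long, from (-45, 0, 35) leaning back 20 degrees, along (-0.34, 0, 0.94)
- scoop_grip (a point): point in the middle of the handle's cross-section, 75 up the bar: (-71, 0, 105) in the scoop's frame; pinch here across y, tool leaned with the handle
- scoop_lip (a point): middle of the pan's front edge, underside: (50, 0, 0) in the scoop's frame
- mat: black rubber mat where the scoop stands, fixed, 190 (x) x 125 (y) x 4 thick; origin centre of its underside; its top is 4 above the bench; the scoop's mouth points along its +x
- tub: steel tub of cooling balls, fixed. Origin under the middle of its floor; x lengthwise, away from the robot. Inner floor 5 above the bench, x -119 to 119, y -56 to 56; walls 6 thick, rims 55 above the bench; near wall upright, far wall leaning out 15 degrees, from x = 119 at the floor to 132 at the rim. At the start the balls lie at x above 15, the near part is empty
- carrier: lime-green box, fixed, 160 (x) x 180 (y) x 100 high, walls and floor 10 thick (opening 140 x 160); origin centre of its underside; x away from the robot, towards the hinge
- carrier_mouth (a point): centre of the carrier's opening at rim height, 100 above the bench
- carrier_lid (a joint): angle of the carrier's lid in rad: 0 fully shut, 1.57 upright; hinge with friction, stays where it is left. Lid: lime-green slab 160 from hinge to free edge, 180 wide, 10 thick, lying on the rim when shut
- carrier_lid_hinge (a point): middle of the lid's hinge axis, which runs along y at the carrier's far (+x) rim
- carrier_lid_handle (a point): grip point of the black knob on the lid's outer face, near its free edge
- ball0: blue cooling ball, 28 in diameter, 18 g; origin at its centre
- ball1: blue cooling ball, 28 in diameter, 18 g; origin at its centre
- ball2: blue cooling ball, 28 in diameter, 18 g; origin at its centre
- ball3: blue cooling ball, 28 in diameter, 18 g; origin at its centre
- ball4: blue cooling ball, 28 in diameter, 18 g; origin at its centre
- ball5: blue cooling ball, 28 in diameter, 18 g; origin at its centre
- cryobox: cardboard freezer box, 100 x 100 x 50; bystander, loose; origin centre of its underside
- wash_bottle: white bottle with red cap, 60 diameter, 170 tall; bystander, loose; origin centre of its underside
- jar: amber jar with black cap, 70 diameter, 90 tall; bystander, loose; origin centre of its underside
- pen_mug: blue mug, 80 diameter, 95 tall; bystander, loose; origin centre of its underside
- tape_roll: yellow roll of tape lying flat, 90 diameter, 30 tall; bystander, loose; origin centre of its underside

How it is judged:
By the outcome, as a careful person would: the job done as asked, in the order asked, and still so for the second after the job is handed in, with the robot touching nothing.
It also fails if it takes over 72 s, if anything falls off the work surface, if the arm or the gripper's body presses on something with over 40 N, if the wrist force passes 120 N, or if a joint passes its speed limit or range.

## Working session

There is one attempt and no reset: what is moved stays moved. The work goes in short steps, Python scripts to look and compute and a shell command to move; the robot and the scene stay as the last step left them, time stands still between calls to the robot, and variables do not carry over. Pictures are saved under pics/ and viewed, at most 10 in all, crops included, and the job is handed in when it is done.

```bash
ls; mkdir -p pics; cat > h.py <<'E'
import numpy as np, cv2
from rig import state, vision, job, robot
def snap(n):
    d=vision.get_image(n); d['f']=d['img'].shape[0]/2/np.tan(np.radians(d['vfov'])/2); d['R']=np.array(d['R']); d['t']=np.array(d['t']); return d
def ray(d,u,v):
    c=-d['R'].T@d['t']; r=d['R'].T@np.array([(u-d['cx'])/d['f'],(v-d['cy'])/d['f'],1]); return c,r
def onz(d,u,v,z):
    c,r=ray(d,u,v); return c+r*(z-c[2])/r[2]
def cloud(d):
    v,u=np.mgrid[:400,:640]; z=d['depth']; P=np.stack([(u-d['cx'])/d['f']*z,(v-d['cy'])/d['f']*z,z],-1)
    return (P-d['t'])@d['R']
def proj(d,X):
    p=d['R']@np.array(X)+d['t']; return d['f']*p[:2]/p[2]+[d['cx'],d['cy']]
E
python3 - <<'E'
from h import *
for n in ['scene','top']:
    d=snap(n); cv2.imwrite(f'pics/{n}0.png',d['img']); np.savez(f'{n}0.npz',**d)
    print(n,-d['R'].T@d['t'],d['R'].round(3).tolist(),d['vfov'],d['cx'],d['cy'])
s=state();print({k:np.round(v,3).tolist() for k,v in s.items()}); print(robot.tcp_to_grasp)
E
```

```text
pics
scene [1.36247499 0.51432053 0.81544771] [[-0.541, 0.841, -0.008], [0.506, 0.318, -0.802], [-0.672, -0.438, -0.598]] 43.49082647374082 313.9741420480447 197.91488210059654
top [ 0.27666452 -0.0132163   1.40686384] [[0.07, -0.998, -0.003], [-0.976, -0.068, -0.209], [0.208, 0.018, -0.978]] 49.09498386188436 314.97930400093577 189.29011929214872
{'clock': 0.1, 'joints': [-1.491, 0.263, -0.049, 1.259, -0.0, 1.416], 'dq': [0.004, -0.0, 0.001, 0.0, -0.001, -0.001], 'joint_torque': [0.005, -63.858, 38.506, 0.01, -0.0, 0.0], 'position': [0.122, -0.51, 0.231], 'tool_rot': [[0.973, 0.233, -0.0], [0.233, -0.973, 0.001], [0.0, -0.001, -1.0]], 'ft_force': [-0.455, -1.465, 0.217], 'ft_torque': [0.043, -0.036, -0.023], 'grasp_force': 0.0, 'gripper_width': 0.086}
0.0187
```

View pics/top0.png

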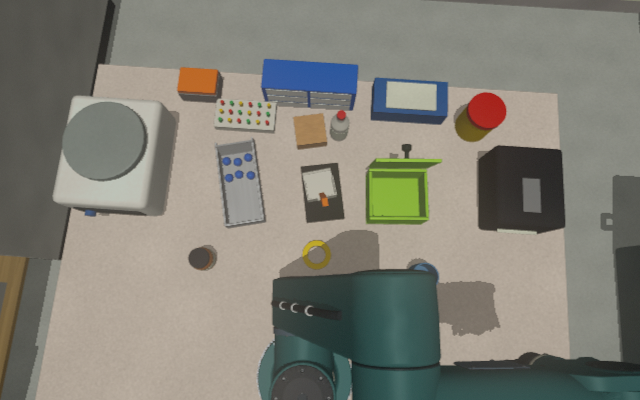

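View pics/scene0.png

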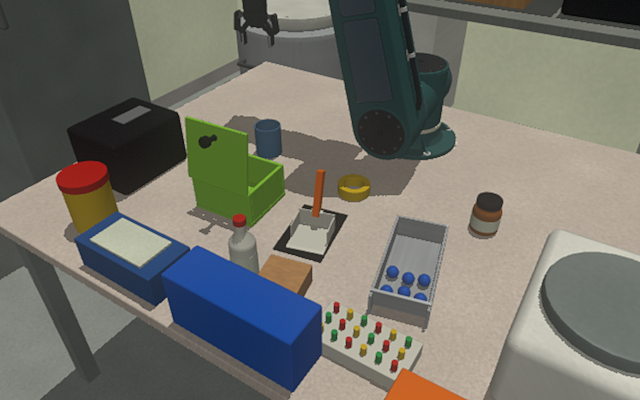

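The top view shows the tub around (240,180) with the balls at its far end (238,167), the scoop on its mat at (322,192), and the carrier at (398,195) with its lid upright and the knob at (407,150). The scene view confirms this.

```bash
cat > m.py <<'E'
from h import *
def rect(P): 
    r=cv2.minAreaRect((P[:,:2]*1000).astype(np.float32)); return np.round(r[0],1),np.round(r[1],1),round(r[2],2)
def L(n):
    z=dict(np.load(n+'0.npz')); return z
t=L('top'); s=L('scene')
for nm,d in(('top',t),('scene',s)):
    hsv=cv2.cvtColor(d['img'],cv2.COLOR_BGR2HSV).astype(int); H,S,V=hsv[...,0],hsv[...,1],hsv[...,2]
    C=cloud(d); ok=d['depth']>0
    inx=lambda a,b,c,e:(C[...,0]>a)&(C[...,0]<b)&(C[...,1]>c)&(C[...,1]<e)&ok
    print(nm)
    # balls
    m=((H>105)&(H<125)&(S>120)&inx(.3,.8,.05,.35)&(C[...,2]<.06)).astype(np.uint8)
    n,lab,st,ce=cv2.connectedComponentsWithStats(m)
    for i in range(1,n):
        if st[i,4]>15: print(' ball',ce[i].round(1),st[i,4],onz(d,*ce[i],.019).round(4), C[lab==i].max(0).round(3))
    g=(H>30)&(H<50)&(S>120)&ok
    P=C[g]; r=P[(P[:,2]>.09)&(P[:,2]<.108)&(P[:,0]<.62)]; print(' green rim',len(r),rect(r),r[:,2].mean())
    l=P[P[:,2]>.13]; print(' lid',rect(l),l[:,2].max(), 'fit x(z):',np.polyfit(l[:,2],l[:,0],1), 'y',l[:,1].min(),l[:,1].max())
    o=(H<15)&(S>150)&inx(.3,.62,-.15,.15)&(C[...,2]>.04); P=C[o]; print(' handle',len(P),P.mean(0),'slopes',np.polyfit(P[:,2],P[:,:2],1).round(3).tolist(),P[:,2].max())
    mm=(V<50)&inx(.35,.65,-.1,.12)&(abs(C[...,2])<.02); 
    lab=cv2.connectedComponentsWithStats(mm.astype(np.uint8)); i=1+np.argmax(lab[2][1:,4]); vv,uu=np.where(lab[1]==i); Pm=np.array([onz(d,u,v,.004) for u,v in zip(uu,vv)]); print(' mat',len(Pm),rect(Pm))
    w=(S<40)&(V>150)&inx(.35,.65,-.1,.12)&(C[...,2]<.07)&(C[...,2]>.007); P=C[w]; print(' pan',len(P),rect(P),P.min(0),P.max(0))
    fl=P[P[:,2]<.015]; print(' floor', len(fl), fl.mean(0) if len(fl) else 0)
    tb=inx(.3,.8,.08,.36)&(C[...,2]>.045)&(C[...,2]<.062)&(S<60); P=C[tb]; print(' tub',len(P),rect(P),P.min(0),P.max(0))
E
python3 m.py
python3 - <<'E'
from h import *
d=dict(np.load('top0.npz')); a=cv2.resize(d['img'][95:255,205:455],None,fx=3.2,fy=3.2,interpolation=cv2.INTER_CUBIC); cv2.imwrite('pics/c0.png',a)
E
```

```text
top
 ball [247.5 156.7] 34 [0.6664 0.2413 0.019 ] [0.675 0.248 0.04 ]
 ball [225.6 160.5] 31 [0.6484 0.3119 0.019 ] [0.655 0.318 0.038]
 ball [236.8 161.3] 35 [0.6485 0.2748 0.019 ] [0.656 0.282 0.038]
 ball [238.3 173.9] 33 [0.6062 0.2654 0.019 ] [0.615 0.271 0.039]
 ball [249.8 174.7] 33 [0.6061 0.2274 0.019 ] [0.613 0.235 0.036]
 ball [228.3 177.3] 33 [0.5927 0.2966 0.019 ] [0.601 0.302 0.037]
 green rim 487 (array([ 551.5, -242.5]), array([145.4, 181.4]), 3.55) 0.09840674785944663
 lid (array([ 624.1, -238.4]), array([ 19.6, 179.3]), 3.92) 0.2659663672657691 fit x(z): [-0.10458411  0.64599219] y -0.32817133619817157 -0.1491858829218562
 handle 48 [ 0.51165708 -0.0194056   0.14630233] slopes [[-0.216, -0.094], [0.543, -0.006]] 0.15673228126798788Traceback (most recent call last):
  File "m.py", line 22, in <module>
    lab=cv2.connectedComponentsWithStats(mm.astype(np.uint8)); i=1+np.argmax(lab[2][1:,4]); vv,uu=np.where(lab[1]==i); Pm=np.array([onz(d,u,v,.004) for u,v in zip(uu,vv)]); print(' mat',len(Pm),rect(Pm))
                                                                   ~~~~~~~~~^^^^^^^^^^^^^^
    return _wrapfunc(a, 'argmax', axis=axis, out=out, **kwds)
    return bound(*args, **kwds)
ValueError: attempt to get argmax of an empty sequence
```

View pics/c0.png

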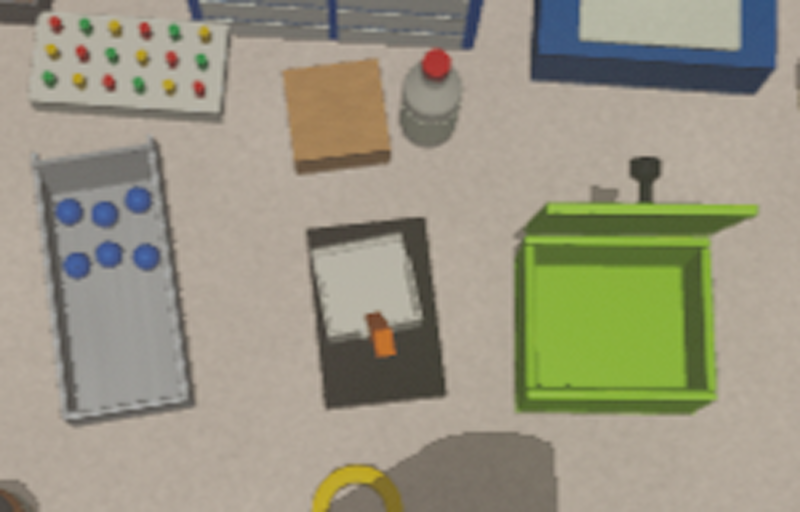

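The crop shows the mat with corners at about (307,230), (425,220), (445,395) and (327,407) in crop pixels. The scoop's mouth points up and away from the robot. The mat mask threshold was too dark, so I'm raising it.

```bash
sed -i 's/mm=(V<50)/mm=(V<85)\&(S<60)/' m.py; python3 m.py | grep -v ball; python3 - <<'E'
from h import *
d=dict(np.load('top0.npz'))
q=lambda u,v,z:onz(d,205+(u+.5)/3.2-.5,95+(v+.5)/3.2-.5,z).round(4)
for n,z,ps in (('mat',.004,[(307,230),(425,219),(445,395),(327,407)]),('tubrim',.055,[(35,157),(155,142),(192,402),(69,418)]),('carrim',.1,[(527,237),(711,237),(717,400),(518,400)]),('pan rim',.047,[(312,247),(403,233)]),('pantopback',.047,[(329,338),(420,324)])):
    print(n,[q(*p,z).tolist() for p in ps])
E
```

```text
top
 green rim 487 (array([ 551.5, -242.5]), array([145.4, 181.4]), 3.55) 0.09840674785944663
 lid (array([ 624.1, -238.4]), array([ 19.6, 179.3]), 3.92) 0.2659663672657691 fit x(z): [-0.10458411  0.64599219] y -0.32817133619817157 -0.1491858829218562
 handle 48 [ 0.51165708 -0.0194056   0.14630233] slopes [[-0.216, -0.094], [0.543, -0.006]] 0.15673228126798788
 mat 872 (array([559.2, -13.1]), array([166.2, 120.6]), 10.09)
 pan 296 (array([500.6,  14.2]), array([207.6, 294.7]), 87.69) [ 0.35729365 -0.09543895  0.00700978] [0.64632484 0.11745632 0.05331881]
 floor 255 [0.58502899 0.00804362 0.00887164]
 tub 634 (array([574.6, 218.9]), array([260.6, 432.1]), 89.76) [0.359055   0.08788852 0.0450027 ] [0.79012469 0.35007821 0.06187932]
scene
 green rim 347 (array([ 525.9, -178.7]), array([175.8,  88.2]), 39.77) 0.09746087578328261
 lid (array([ 660.3, -177. ]), array([297.2, 110.5]), 63.87) 0.2623591984356899 fit x(z): [-0.15433006  0.66355272] y -0.3296750264418702 -0.06788372844485342
 handle 365 [ 0.53350462 -0.01353172  0.10021476] slopes [[-0.361, -0.102], [0.57, -0.003]] 0.15181496129068658
 mat 374 (array([564.7,  14.9]), array([187.7,  76.3]), 7.99)
 pan 373 (array([586.1,  -1.9]), array([112.9,  94.6]), 15.5) [ 0.5291314  -0.05907155  0.00700192] [0.64841624 0.05473472 0.05257663]
 floor 307 [0.60544311 0.00323211 0.00815886]
 tub 1150 (array([559.5, 255.1]), array([190.8, 456. ]), 88.08) [0.33318782 0.16302472 0.04508795] [0.78616511 0.35740318 0.0619877 ]
mat [[0.6491, 0.065, 0.004], [0.6694, -0.0561, 0.004], [0.4871, -0.0872, 0.004], [0.4666, 0.0308, 0.004]]
tubrim [[0.6926, 0.3421, 0.055], [0.7168, 0.2227, 0.055], [0.4554, 0.1605, 0.055], [0.4316, 0.2781, 0.055]]
carrim [[0.6313, -0.1522, 0.1], [0.6436, -0.3288, 0.1], [0.4857, -0.3371, 0.1], [0.4727, -0.1508, 0.1]]
pan rim [[0.6205, 0.0563, 0.047], [0.6413, -0.0337, 0.047]]
pantopback [[0.5293, 0.0325, 0.047], [0.5496, -0.0562, 0.047]]
```

```bash
python3 - <<'E'
from h import *
d=dict(np.load('top0.npz')); s=dict(np.load('scene0.npz'))
q=lambda u,v,z:onz(d,205+(u+.5)/3.2-.5,95+(v+.5)/3.2-.5,z).round(4)
print('lip',q(312,247,.007),q(403,233,.007)); print('back rim',q(329,338,.049),q(420,324,.049)); print('handle top',q(385,345,.147),q(387,356,.147))
print('mug',onz(d,424,268,.095),'bottle',q(437,63,.17),'cryo',q(335,105,.05),'tape',q(357,490,.03),'knob',q(645,170,.22))
for n,D in(('top',d),('scene',s)):
    C=cloud(D); hsv=cv2.cvtColor(D['img'],cv2.COLOR_BGR2HSV).astype(int)
    o=(hsv[...,0]<15)&(hsv[...,1]>150)&(C[...,0]>.4)&(C[...,0]<.62)&(abs(C[...,1])<.1)&(C[...,2]>.04)
    P=C[o]; t=P[P[:,2]>.13]; print(n,'htop pts',len(t),t.mean(0),P.max(0))
    # handle mask centroid ray at several heights
    b=(C[...,2]>.15)&(C[...,0]>.55)&(C[...,0]<.75)&(C[...,1]<-.12)&(C[...,1]>-.35)
    k=b&(hsv[...,2]<80); print('knob',C[k].mean(0) if k.any() else 0, C[k].min(0),C[k].max(0),k.sum())
C=cloud(s);hsv=cv2.cvtColor(s['img'],cv2.COLOR_BGR2HSV).astype(int)
g=(hsv[...,0]>30)&(hsv[...,0]<50)&(hsv[...,1]>120)&(C[...,2]>.12)&(C[...,1]<-.14)&(C[...,0]>.58)&(C[...,0]<.7)
P=C[g]; A=np.c_[P[:,1:],np.ones(len(P))]; print('lid plane x=ay+bz+c',np.linalg.lstsq(A,P[:,0],rcond=None)[0],len(P),P[:,2].max())
E
python3 - <<'E'
from rig import robot; print([a for a in dir(robot) if a[0]!='_'])
E
```

```text
lip [0.6306 0.0583 0.007 ] [ 0.652  -0.0343  0.007 ]
back rim [0.5289 0.0324 0.049 ] [ 0.5492 -0.0562  0.049 ]
handle top [ 0.5078 -0.0224  0.147 ] [ 0.4977 -0.0249  0.147 ]
mug [ 0.34172425 -0.32676424  0.095     ] bottle [ 0.7748 -0.0533  0.17  ] cryo [0.7705 0.0441 0.05  ] tape [ 0.3837 -0.0053  0.03  ] knob [ 0.6671 -0.2407  0.22  ]
top htop pts 47 [ 0.51132362 -0.01948691  0.14668866] [ 0.52732961 -0.00988548  0.15673228]
knob [ 0.65547327 -0.23583157  0.24413294] [ 0.63479953 -0.2468364   0.23259867] [ 0.66839502 -0.22438002  0.25486014] 77
scene htop pts 83 [ 0.51866647 -0.01813992  0.14180402] [ 0.56074966 -0.00260429  0.15181496]
knob [ 0.65868055 -0.2363652   0.2364696 ] [ 0.62838279 -0.28266436  0.19359586] [ 0.67420628 -0.22496418  0.25126326] 168
lid plane x=ay+bz+c [-0.06409635 -0.15264347  0.64833282] 3208 0.2623591984356899
['PlanningError', 'tcp_to_grasp']
```

```bash
python3 -m crank '[{"delta_rot":[0.23,-0.97,0],"translation":[1.86,2.44,-0.2],"claw":5},{"delta_rot":[0.23,-0.97,0],"translation":[1.86,2.44,-0.2],"claw":5},{"delta_rot":[0.23,-0.97,0],"translation":[1.86,2.44,-0.2],"claw":5},{"delta_rot":[0.23,-0.97,0],"translation":[1.86,2.44,-0.2],"claw":5},{"delta_rot":[0.23,-0.97,0],"translation":[1.86,2.44,-0.2],"claw":5},{"delta_rot":[0.23,-0.97,0],"translation":[1.86,2.44,-0.2],"claw":5},{"delta_rot":[0.23,-0.97,0],"translation":[1.86,2.44,-0.2],"claw":5},{"delta_rot":[0.23,-0.97,0],"translation":[1.86,2.44,-0.2],"claw":5},{"delta_rot":[0.23,-0.97,0],"translation":[1.86,2.44,-0.2],"claw":5},{"delta_rot":[0.23,-0.97,0],"translation":[1.86,2.44,-0.2],"claw":5}]' 60
python3 -m crank '[{"delta_rot":[0.23,-0.97,0],"translation":[1.86,2.44,-0.2],"claw":5},{"delta_rot":[0.23,-0.97,0],"translation":[1.86,2.44,-0.2],"claw":5},{"delta_rot":[0.23,-0.97,0],"translation":[1.86,2.44,-0.2],"claw":5},{"delta_rot":[0.23,-0.97,0],"translation":[1.86,2.44,-0.2],"claw":5},{"delta_rot":[0.23,-0.97,0],"translation":[1.86,2.44,-0.2],"claw":5},{"delta_rot":[0.23,-0.97,0],"translation":[1.86,2.44,-0.2],"claw":5},{"delta_rot":[0.23,-0.97,0],"translation":[1.86,2.44,-0.2],"claw":5},{"delta_rot":[0.23,-0.97,0],"translation":[1.86,2.44,-0.2],"claw":5},{"delta_rot":[0.23,-0.97,0],"translation":[1.86,2.44,-0.2],"claw":5},{"delta_rot":[0.23,-0.97,0],"translation":[1.86,2.44,-0.2],"claw":5}]'
cat > tgt.py <<'E'
# remaining move to a TCP target: tgt.go(pos, R)
from h import *
from scipy.spatial.transform import Rotation as Ro
def tool(yaw,pitch):  # pitch: scoop nose-down deg; scoop upright =0 -> tool leaned 20
    a=np.radians(yaw); Rs=Ro.from_euler('ZY',[yaw,pitch],degrees=True).as_matrix()
    z=Rs@[.342,0,-.94]; z/=np.linalg.norm(z); y=-Rs[:,1]; return np.c_[np.cross(y,z),y,z],Rs
def scoop_pose(c,yaw,pitch,ref=(0,0,0),g=(-.0645,0,.0870)): # c: world place of scoop point ref ; g: TCP in scoop frame
    T,Rs=tool(yaw,pitch); return np.array(c)+Rs@(np.array(g)-ref),T
def go(p,T,p0=None,T0=None):
    s=state(); p0=np.array(s['position']) if p0 is None else p0; T0=np.array(s['tool_rot']) if T0 is None else T0
    print('d cm',((p-p0)*100).round(2),'rot deg',Ro.from_matrix(T@T0.T).as_rotvec(degrees=True).round(2),'| tgt',p.round(4))
E
python3 - <<'E'
from tgt import *
s=state();print(s['position'].round(4) if hasattr(s['position'],'round') else s['position'],s['ft_force'],s['joints'])
p,T=scoop_pose([.590,0,.004],13.3,0); go(p,T)
t=snap('top');C=cloud(t);h=cv2.cvtColor(t['img'],cv2.COLOR_BGR2HSV).astype(int)
cv2.imwrite('pics/t1.png',cv2.resize(t['img'][100:300,230:430],None,fx=3,fy=3))
E
```

```text
clock: 0.93
position: [0.3087, -0.2652, 0.2111]
tool_rot: [[0.958, 0.232, 0.169], [0.229, -0.973, 0.041], [0.174, -0.0, -0.985]]
ft_force: [0.3, 0.0, -0.6]
gripper_width: 0.05
grasp_force: 0.0
clock: 1.77
position: [0.4947, -0.021, 0.1911]
tool_rot: [[0.914, 0.233, 0.332], [0.219, -0.973, 0.079], [0.342, 0.0, -0.94]]
ft_force: [0.7, -0.7, 0.9]
gripper_width: 0.0496
grasp_force: 0.0
[ 0.4947 -0.021   0.1911] [ 0.71967149 -0.70133314  0.88923042] [-0.31205435  0.0176074  -0.52804247  0.72379518  0.17837977  2.62180041]
d cm [  3.26   0.62 -10.01] rot deg [ 0.02 -0.   -0.15] | tgt [ 0.5272 -0.0148  0.091 ]
```

View pics/t1.png

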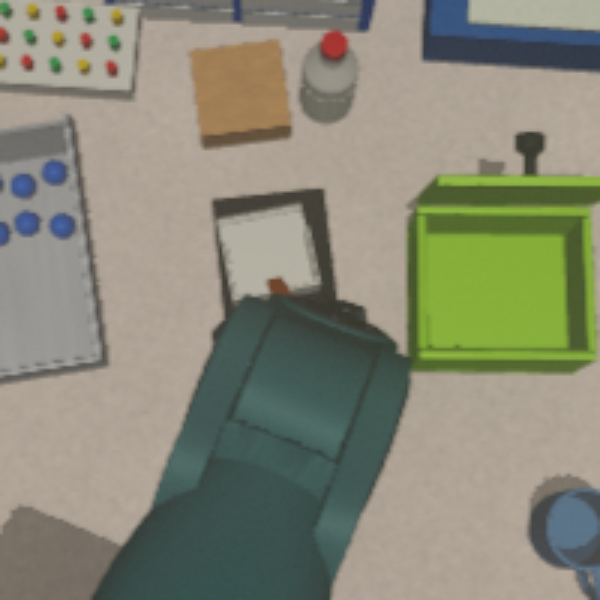

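The picture shows the gripper hovering behind the scoop handle (crop 280,287), lined up with it. J6 would run out of range at the tub, so I'm taking the half-turned grasp.

```bash
python3 -m crank '[{"delta_rot":[-2.3,-0.55,6.51],"translation":[0,0,0],"claw":5},{"delta_rot":[-2.3,-0.55,6.51],"translation":[0,0,0],"claw":5},{"delta_rot":[-2.3,-0.55,6.51],"translation":[0,0,0],"claw":5},{"delta_rot":[-2.3,-0.55,6.51],"translation":[0,0,0],"claw":5},{"delta_rot":[-2.3,-0.55,6.51],"translation":[0,0,0],"claw":5},{"delta_rot":[-2.3,-0.55,6.51],"translation":[0,0,0],"claw":5},{"delta_rot":[-2.3,-0.55,6.51],"translation":[0,0,0],"claw":5},{"delta_rot":[-2.3,-0.55,6.51],"translation":[0,0,0],"claw":5},{"delta_rot":[-2.3,-0.55,6.51],"translation":[0,0,0],"claw":5},{"delta_rot":[-2.3,-0.55,6.51],"translation":[0,0,0],"claw":5}]'
python3 -m crank '[{"delta_rot":[-2.3,-0.55,6.51],"translation":[0,0,0],"claw":5},{"delta_rot":[-2.3,-0.55,6.51],"translation":[0,0,0],"claw":5},{"delta_rot":[-2.3,-0.55,6.51],"translation":[0,0,0],"claw":5},{"delta_rot":[-2.3,-0.55,6.51],"translation":[0,0,0],"claw":5},{"delta_rot":[-2.3,-0.55,6.51],"translation":[0,0,0],"claw":5},{"delta_rot":[-2.3,-0.55,6.51],"translation":[0,0,0],"claw":5},{"delta_rot":[-2.3,-0.55,6.51],"translation":[0,0,0],"claw":5},{"delta_rot":[-2.3,-0.55,6.51],"translation":[0,0,0],"claw":5},{"delta_rot":[-2.3,-0.55,6.51],"translation":[0,0,0],"claw":5},{"delta_rot":[-2.3,-0.55,6.51],"translation":[0,0,0],"claw":5}]'
python3 -m crank '[{"delta_rot":[-2.3,-0.55,6.51],"translation":[0,0,0],"claw":5},{"delta_rot":[-2.3,-0.55,6.51],"translation":[0,0,0],"claw":5},{"delta_rot":[-2.3,-0.55,6.51],"translation":[0,0,0],"claw":5},{"delta_rot":[-2.3,-0.55,6.51],"translation":[0,0,0],"claw":5},{"delta_rot":[-2.3,-0.55,6.51],"translation":[0,0,0],"claw":5},{"delta_rot":[-2.3,-0.55,6.51],"translation":[0,0,0],"claw":5},{"delta_rot":[0,0,0],"translation":[0.1,0,-0.2],"claw":5},{"delta_rot":[0,0,0],"translation":[0.1,0,-0.2],"claw":5},{"delta_rot":[0,0,0],"translation":[0,0,0],"claw":5},{"delta_rot":[0,0,0],"translation":[0,0,0],"claw":5}]'
sed -i 's/y=-Rs\[:,1\]/y=Rs[:,1]/' tgt.py
python3 - <<'E'
from tgt import *
print(state()['joints'].round(3)); p,T=scoop_pose([.590,0,.004],13.3,0); go(p,T)
E
```

```text
clock: 2.65
position: [0.4939, -0.0226, 0.191]
tool_rot: [[0.101, 0.938, 0.332], [0.988, -0.134, 0.079], [0.119, 0.32, -0.94]]
ft_force: [-0.5, -0.5, -1.3]
gripper_width: 0.0501
grasp_force: 0.0
clock: 3.48
position: [0.4939, -0.0225, 0.191]
tool_rot: [[-0.842, 0.426, 0.332], [0.475, 0.876, 0.08], [-0.257, 0.225, -0.94]]
ft_force: [-0.2, 0.9, 0.2]
gripper_width: 0.0502
grasp_force: 0.0
clock: 4.32
position: [0.496, -0.0225, 0.187]
tool_rot: [[-0.914, -0.232, 0.332], [-0.217, 0.973, 0.08], [-0.341, 0.001, -0.94]]
ft_force: [-0.6, 0.1, 0.1]
gripper_width: 0.0501
grasp_force: 0.0
[-0.315  0.024 -0.533  0.714  0.18  -0.522]
d cm [ 3.12  0.77 -9.6 ] rot deg [-0.07 -0.05 -0.09] | tgt [ 0.5272 -0.0148  0.091 ]
```

Descend along the bar and close.

```bash
python3 -m crank '[{"delta_rot":[0,0,0],"translation":[0.45,0.11,-1.37],"claw":5},{"delta_rot":[0,0,0],"translation":[0.45,0.11,-1.37],"claw":5},{"delta_rot":[0,0,0],"translation":[0.45,0.11,-1.37],"claw":5},{"delta_rot":[0,0,0],"translation":[0.45,0.11,-1.37],"claw":5},{"delta_rot":[0,0,0],"translation":[0.45,0.11,-1.37],"claw":5},{"delta_rot":[0,0,0],"translation":[0.45,0.11,-1.37],"claw":5},{"delta_rot":[0,0,0],"translation":[0.42,0.11,-1.37],"claw":5},{"delta_rot":[0,0,0],"translation":[0,0,0],"claw":5},{"delta_rot":[0,0,0],"translation":[0,0,0],"claw":3},{"delta_rot":[0,0,0],"translation":[0,0,0],"claw":2}]' 60
python3 -m crank '[{"delta_rot":[0,0,0],"translation":[0,0,0],"claw":1.5},{"delta_rot":[0,0,0],"translation":[0,0,0],"claw":1},{"delta_rot":[0,0,0],"translation":[0,0,0],"claw":0},{"delta_rot":[0,0,0],"translation":[0,0,0],"claw":0},{"delta_rot":[0,0,0],"translation":[0,0,0],"claw":0},{"delta_rot":[0,0,0],"translation":[0,0,0],"claw":0},{"delta_rot":[0,0,0],"translation":[0,0,0],"claw":0},{"delta_rot":[0,0,0],"translation":[0,0,0],"claw":0},{"delta_rot":[0,0,0],"translation":[0,0,0],"claw":0},{"delta_rot":[0,0,0],"translation":[0,0,0],"claw":0}]' 80
python3 - <<'E'
from tgt import *
p,T=scoop_pose([.590,0,.004],13.3,0); go(p,T)
# plan: lift, over tub, and down; tub centre & yaw
O=np.array([.568,.2495]);ya=13.6;D=np.array([np.cos(np.radians(ya)),np.sin(np.radians(ya))])
p0,T0=p,T
for nm,x,z in(('lift',None,.14),('above',-.062,.10),('in',-.062,.0065),('fwd',.062,.0065)):
    c=np.r_[O+D*x,z] if x is not None else np.array([.59,0,z]); p1,T1=scoop_pose(c,ya if x else 13.3,0); print(nm); go(p1,T1,p0,T0); p0,T0=p1,T1
E
```

```text
clock: 5.15
position: [0.5274, -0.015, 0.092]
tool_rot: [[-0.914, -0.234, 0.333], [-0.219, 0.972, 0.08], [-0.342, 0.0, -0.94]]
ft_force: [0.1, -0.3, 0.3]
gripper_width: 0.0266
grasp_force: 0.0
clock: 5.98
position: [0.5277, -0.0151, 0.0924]
tool_rot: [[-0.913, -0.234, 0.334], [-0.22, 0.972, 0.08], [-0.343, -0.001, -0.939]]
ft_force: [-3.4, -0.8, 8.3]
gripper_width: 0.0153
grasp_force: 78.5
d cm [-0.05  0.02 -0.14] rot deg [ 0.01  0.09 -0.23] | tgt [ 0.5272 -0.0148  0.091 ]
lift
d cm [ 0.   0.  13.6] rot deg [0. 0. 0.] | tgt [ 0.5272 -0.0148  0.227 ]
above
d cm [-8.22 23.46 -4.  ] rot deg [-0.   0.   0.3] | tgt [0.445  0.2198 0.187 ]
in
d cm [ 0.    0.   -9.35] rot deg [0. 0. 0.] | tgt [0.445  0.2198 0.0935]
fwd
d cm [12.05  2.92  0.  ] rot deg [0. 0. 0.] | tgt [0.5656 0.2489 0.0935]
```

```bash
python3 -m crank '[{"delta_rot":[0,0,0],"translation":[0,0,0.4],"claw":0},{"delta_rot":[0,0,0],"translation":[0,0,0.8],"claw":0},{"delta_rot":[0,0,0],"translation":[0,0,1.3],"claw":0},{"delta_rot":[0,0,0],"translation":[0,0,1.5],"claw":0},{"delta_rot":[0,0,0],"translation":[0,0,1.5],"claw":0},{"delta_rot":[0,0,0],"translation":[0,0,1.5],"claw":0},{"delta_rot":[0,0,0],"translation":[-0.6,1,1.2],"claw":0},{"delta_rot":[0,0,0],"translation":[-0.7,2,1],"claw":0},{"delta_rot":[0,0,0],"translation":[-0.7,2,0.4],"claw":0},{"delta_rot":[0,0,0],"translation":[-0.7,2,0],"claw":0}]'
python3 -m crank '[{"delta_rot":[0,0,0],"translation":[-0.7,2.1,0],"claw":0},{"delta_rot":[0,0,0],"translation":[-0.7,2.1,0],"claw":0},{"delta_rot":[0,0,0],"translation":[-0.7,2.1,0],"claw":0},{"delta_rot":[0,0,0],"translation":[-0.7,2.1,0],"claw":0},{"delta_rot":[0,0,0],"translation":[-0.7,2.1,0],"claw":0},{"delta_rot":[0,0,0],"translation":[-0.7,2.1,0],"claw":0},{"delta_rot":[0,0,0],"translation":[-0.7,2.0,0],"claw":0},{"delta_rot":[0,0,0],"translation":[-0.6,1.8,0],"claw":0},{"delta_rot":[0,0,0],"translation":[0,0,0],"claw":0},{"delta_rot":[0,0,0],"translation":[0,0,0],"claw":0}]'
python3 - <<'E'
from tgt import *
p,T=scoop_pose([.5077,.2349,.1],13.6,0); go(p,T); print(state()['joints'].round(2))
t=snap('top');s=snap('scene');np.savez('top2.npz',**t);np.savez('scene2.npz',**s)
a=cv2.resize(t['img'][110:250,190:350],None,fx=2.5,fy=2.5,interpolation=2);b=cv2.resize(s['img'][140:340,330:480],None,fx=1.75,fy=1.75)
cv2.imwrite('pics/t2.png',np.hstack([a[:350],b[:350]]))
E
```

```text
clock: 6.82
position: [0.5004, 0.0556, 0.1894]
tool_rot: [[-0.913, -0.233, 0.335], [-0.219, 0.972, 0.08], [-0.344, -0.001, -0.939]]
ft_force: [0.5, 0.0, -1.7]
gripper_width: 0.0151
grasp_force: 78.2
clock: 7.65
position: [0.4449, 0.2197, 0.188]
tool_rot: [[-0.913, -0.236, 0.332], [-0.222, 0.972, 0.081], [-0.342, 0.0, -0.94]]
ft_force: [-0.2, -0.3, -2.3]
gripper_width: 0.0153
grasp_force: 78.5
d cm [ 0.01 -0.   -0.1 ] rot deg [-0.01  0.02 -0.06] | tgt [0.445  0.2197 0.187 ]
[ 0.31  0.01 -0.55  0.66 -0.02  0.07]
```

View pics/t2.png

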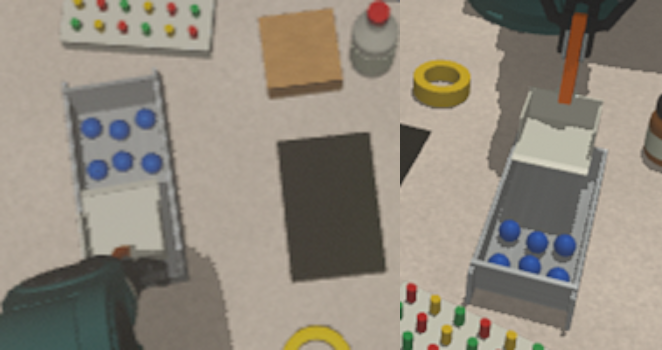

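The scoop hangs level above the near part of the tub, with its lip at crop (83,196)–(160,185) and the tub rim corners at (66,86) and (159,73). I'm checking the lateral centring next.

```bash
python3 - <<'E'
from tgt import *
d=dict(np.load('top2.npz')); C=cloud(d)
q=lambda u,v,z:onz(d,190+(u+.5)/2.5-.5,110+(v+.5)/2.5-.5,z)[:2]
O=np.array([.568,.2495])
for y in (13.6,):
    a=np.radians(y);R=np.array([[np.cos(a),np.sin(a)],[-np.sin(a),np.cos(a)]])
    for n,p,z in(('TL',(66,86),.055),('TR',(159,73),.055),('BR',(185,275),.055),('lipL',(83,196),.105),('lipR',(160,185),.105)): print(n,(R@(q(*p,z)-O)*1000).round(1))
    print('mat corners',[q(*p,.004).round(4).tolist() for p in((278,140),(368,133),(384,272),(293,281))])
    d0=dict(np.load('top0.npz'))
    # tub long edges in the depth cloud: rim height points per lengthwise bin
    C=cloud(d0);P=C.reshape(-1,3);X=(P[:,:2]-O)@R.T
    for lo in range(-110,120,40):
        s=(X[:,0]*1000>lo)&(X[:,0]*1000<lo+40)&(P[:,2]>.042)&(P[:,2]<.062)&(abs(X[:,1])<.08); ys=X[s,1]*1000
        print(lo, 'left wall',np.median(ys[ys>30]).round(1),'right',np.median(ys[ys<-30]).round(1),s.sum())
    # lip in depth: pan pts
    C=cloud(d);P=C.reshape(-1,3);X=(P[:,:2]-O)@R.T
    s=(P[:,2]>.095)&(P[:,2]<.15)&(abs(X[:,1])<.09)&(X[:,0]<.02)&(X[:,0]>-.045); print('pan y',X[s].min(0)*1000,X[s].max(0)*1000, P[s,2].mean(),s.sum())
E
```

```text
TL [141.3  59.2]
TR [138.6 -61.7]
BR [-128.   -57.4]
lipL [-19.3  46.5]
lipR [-21.4 -47.9]
mat corners [[0.652, 0.0643], [0.6699, -0.0542], [0.4856, -0.0859], [0.4658, 0.0305]]
-110 left wall 63.8 right -53.4 63
-70 left wall 64.3 right -53.4 59
-30 left wall 63.9 right -53.9 60
10 left wall 63.8 right -53.7 58
50 left wall 63.3 right -54.1 57
90 left wall 61.3 right -52.5 146
pan y [-44.68839874 -43.14268878] [-10.95070053  50.60547178] 0.10183432817824209 326
```

```bash
python3 -m crank '[{"delta_rot":[0,0,0],"translation":[0.68,0.16,-0.3],"claw":0},{"delta_rot":[0,0,0],"translation":[0.68,0.16,-0.8],"claw":0},{"delta_rot":[0,0,0],"translation":[0,0,-1.6],"claw":0},{"delta_rot":[0,0,0],"translation":[0,0,-1.6],"claw":0},{"delta_rot":[0,0,0],"translation":[0,0,-1.6],"claw":0},{"delta_rot":[0,0,0],"translation":[0,0,-1.6],"claw":0},{"delta_rot":[0,0,0],"translation":[0,0,-1.1],"claw":0},{"delta_rot":[0,0,0],"translation":[0,0,-0.5],"claw":0},{"delta_rot":[0,0,0],"translation":[0,0,-0.1],"claw":0},{"delta_rot":[0,0,0],"translation":[0,0,0],"claw":0}]'
```

```text
clock: 8.58
position: [0.4593, 0.2221, 0.0952]
tool_rot: [[-0.914, -0.234, 0.332], [-0.22, 0.972, 0.08], [-0.341, 0.0, -0.94]]
ft_force: [-0.5, -0.1, -0.6]
gripper_width: 0.0155
grasp_force: 78.6
```

```bash
python3 -m crank '[{"delta_rot":[0,0,0],"translation":[0.58,0.14,0],"claw":0},{"delta_rot":[0,0,0],"translation":[0.78,0.19,0],"claw":0},{"delta_rot":[0,0,0],"translation":[0.78,0.19,0],"claw":0},{"delta_rot":[0,0,0],"translation":[0.78,0.19,0],"claw":0},{"delta_rot":[0,0,0],"translation":[0.78,0.19,0],"claw":0},{"delta_rot":[0,0,0],"translation":[0.78,0.19,0],"claw":0},{"delta_rot":[0,0,0],"translation":[0.78,0.19,0],"claw":0},{"delta_rot":[0,0,0],"translation":[0.78,0.19,0],"claw":0},{"delta_rot":[0,0,0],"translation":[0.78,0.19,0],"claw":0},{"delta_rot":[0,0,0],"translation":[0.78,0.19,0],"claw":0}]'
python3 - <<'E'
from tgt import *
O=np.array([.568,.2495]);a=np.radians(13.6);print(((state()['position'][:2]-O)@[np.cos(a),np.sin(a)]+.0645+.05).round(4),'lip')
t=snap('top');cv2.imwrite('pics/t3.png',cv2.resize(t['img'][120:240,200:290],None,fx=5,fy=5,interpolation=2))
E
```

```text
clock: 9.42
position: [0.5355, 0.2409, 0.0952]
tool_rot: [[-0.914, -0.234, 0.332], [-0.22, 0.972, 0.08], [-0.341, 0.0, -0.94]]
ft_force: [-1.6, 0.2, -2.1]
gripper_width: 0.015
grasp_force: 78.3
0.0809 lip
```

View pics/t3.png

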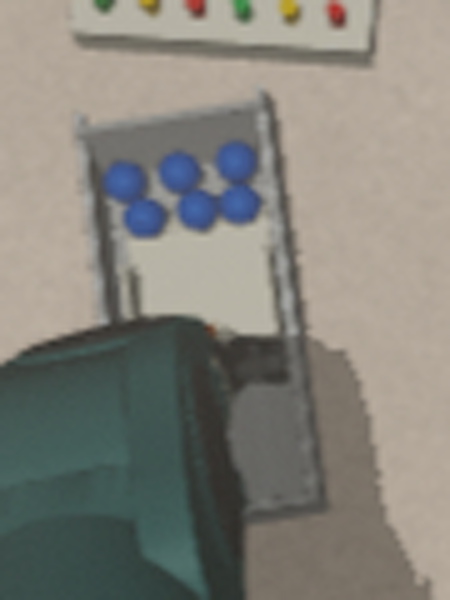

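The near row (crop y≈210) is riding onto the lip and the far row sits at the far wall (y≈170). I'll keep advancing.

```bash
python3 -m crank '[{"delta_rot":[0,0,0],"translation":[0.39,0.095,0],"claw":0},{"delta_rot":[0,0,0],"translation":[0.39,0.095,0],"claw":0},{"delta_rot":[0,0,0],"translation":[0.39,0.095,0],"claw":0},{"delta_rot":[0,0,0],"translation":[0.39,0.095,0],"claw":0},{"delta_rot":[0,0,0],"translation":[0.39,0.095,0],"claw":0},{"delta_rot":[0,0,0],"translation":[0.39,0.095,0],"claw":0},{"delta_rot":[0,0,0],"translation":[0.35,0.085,0],"claw":0},{"delta_rot":[0,0,0],"translation":[0.3,0.07,0],"claw":0},{"delta_rot":[0,0,0],"translation":[0,0,0],"claw":0},{"delta_rot":[0,0,0],"translation":[0,0,0],"claw":0}]'
python3 - <<'E'
from tgt import *
O=np.array([.568,.2495]);a=np.radians(13.6);print(((state()['position'][:2]-O)@[np.cos(a),np.sin(a)]+.0645+.05).round(4),'lip')
t=snap('top');cv2.imwrite('pics/t4.png',cv2.resize(t['img'][120:240,200:290],None,fx=5,fy=5,interpolation=2))
E
```

```text
clock: 10.3
position: [0.565, 0.2481, 0.0954]
tool_rot: [[-0.914, -0.234, 0.333], [-0.22, 0.972, 0.08], [-0.342, 0.0, -0.94]]
ft_force: [-0.3, -0.3, -2.4]
gripper_width: 0.0151
grasp_force: 78.3
0.1113 lip
```

View pics/t4.png

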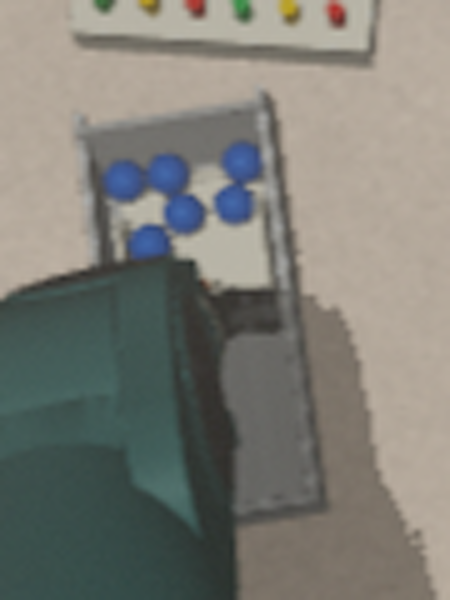

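Three balls are inside the pan and three sit on or at the lip by the far wall. Next I tilt nose-up about the back edge, then lift.

```bash
python3 - <<'E'
from tgt import *
y=13.6; s=state(); p0=np.array(s['position']); T0=np.array(s['tool_rot'])
_,R0=tool(y,0); c0=p0-R0@[-.0645,0,.087]; B0=c0+R0@[-.05,0,0]; f=R0[:,0]
pa=p0
for pit,fw,up in((-10,.005,.003),(-22,.009,.006)):
    p,T=scoop_pose(B0+f*fw+[0,0,up],y,pit,ref=(-.05,0,0)); go(p,T,pa,T0); pa,T0=p,T
print(c0)
E
```

```text
d cm [-0.96 -0.23 -0.08] rot deg [ 2.34 -9.72  0.05] | tgt [0.5552 0.2457 0.0945]
d cm [-1.23 -0.3  -0.49] rot deg [  2.82 -11.66   0.  ] | tgt [0.5429 0.2427 0.0896]
[0.62752392 0.26320422 0.00837857]
```

```bash
python3 -m crank '[{"delta_rot":[0.58,-2.43,0],"translation":[-0.24,-0.06,-0.02],"claw":0},{"delta_rot":[0.58,-2.43,0],"translation":[-0.24,-0.06,-0.02],"claw":0},{"delta_rot":[0.58,-2.43,0],"translation":[-0.24,-0.06,-0.02],"claw":0},{"delta_rot":[0.58,-2.43,0],"translation":[-0.24,-0.06,-0.02],"claw":0},{"delta_rot":[0.7,-2.92,0],"translation":[-0.31,-0.075,-0.12],"claw":0},{"delta_rot":[0.7,-2.92,0],"translation":[-0.31,-0.075,-0.12],"claw":0},{"delta_rot":[0.7,-2.92,0],"translation":[-0.31,-0.075,-0.12],"claw":0},{"delta_rot":[0.7,-2.92,0],"translation":[-0.31,-0.075,-0.12],"claw":0},{"delta_rot":[0,0,0],"translation":[0,0,0],"claw":0},{"delta_rot":[0,0,0],"translation":[0,0,0],"claw":0}]'
python3 -m crank '[{"delta_rot":[0,0,0],"translation":[0,0,0.5],"claw":0},{"delta_rot":[0,0,0],"translation":[0,0,1],"claw":0},{"delta_rot":[0,0,0],"translation":[0,0,1.5],"claw":0},{"delta_rot":[0,0,0],"translation":[0,0,1.5],"claw":0},{"delta_rot":[0,0,0],"translation":[0,0,1.5],"claw":0},{"delta_rot":[0,0,0],"translation":[0,0,1.5],"claw":0},{"delta_rot":[0,0,0],"translation":[0,0,1.5],"claw":0},{"delta_rot":[0,0,0],"translation":[0,0,1.5],"claw":0},{"delta_rot":[0,0,0],"translation":[0,0,1],"claw":0},{"delta_rot":[0,0,0],"translation":[0,0,0.5],"claw":0}]'
python3 - <<'E'
from tgt import *
t=snap('top');s=snap('scene')
cv2.imwrite('pics/t5.png',np.hstack([cv2.resize(t['img'][110:240,195:295],None,fx=4,fy=4,interpolation=2)[:500],cv2.resize(s['img'][120:320,360:480],None,fx=2.5,fy=2.5)[:500]]))
print(state()['joints'].round(2))
E
```

```text
clock: 11.18
position: [0.5417, 0.2424, 0.0888]
tool_rot: [[-0.725, -0.234, 0.648], [-0.175, 0.972, 0.156], [-0.666, -0.001, -0.746]]
ft_force: [-0.4, 0.9, -2.9]
gripper_width: 0.0156
grasp_force: 78.5
clock: 12.02
position: [0.5442, 0.243, 0.2135]
tool_rot: [[-0.72, -0.234, 0.653], [-0.174, 0.972, 0.157], [-0.671, -0.0, -0.741]]
ft_force: [0.3, 0.2, -1.6]
gripper_width: 0.0147
grasp_force: 78.5
[ 0.31  0.   -0.74  0.09 -0.05  0.05]
```

View pics/t5.png

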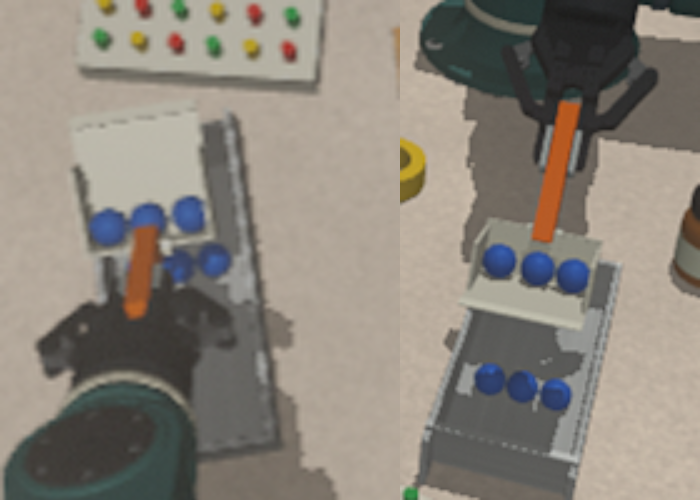

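Three balls sit against the back wall of the pan, around (150,220) in the left crop, and the other three are in the tub. I'm carrying them to the carrier.

```bash
python3 - <<'E'
from tgt import *
pa=Ta=None
for pit,l in((-22,(.552,-.242,.20)),(0,(.552,-.242,.165)),(16,(.552,-.242,.13)),(32,(.552,-.242,.105)),(50,(.552,-.242,.10))):
    p,T=scoop_pose(l,4,pit,ref=(.05,0,0)); go(p,T,pa,Ta); pa,Ta=p,T
E
```

```text
d cm [-13.02 -49.46   2.58] rot deg [-0.    0.14 -9.53] | tgt [ 0.4136 -0.2517  0.2378]
d cm [2.42 0.17 1.42] rot deg [-1.53 21.95  0.  ] | tgt [ 0.4378 -0.25    0.252 ]
d cm [ 2.83  0.2  -0.68] rot deg [-1.12 15.96 -0.  ] | tgt [ 0.4661 -0.248   0.2452]
d cm [ 3.5   0.24 -0.57] rot deg [-1.12 15.96  0.  ] | tgt [ 0.5011 -0.2456  0.2395]
d cm [4.39 0.31 0.42] rot deg [-1.26 17.96  0.  ] | tgt [ 0.5451 -0.2425  0.2436]
```

```bash
python3 -m crank '[{"delta_rot":[0,0,-0.13],"translation":[-0.17,-0.65,0.03],"claw":0},{"delta_rot":[0,0,-0.25],"translation":[-0.34,-1.3,0.07],"claw":0},{"delta_rot":[0,0,-0.42],"translation":[-0.57,-2.17,0.11],"claw":0},{"delta_rot":[0,0,-0.42],"translation":[-0.57,-2.17,0.11],"claw":0},{"delta_rot":[0,0,-0.42],"translation":[-0.57,-2.17,0.11],"claw":0},{"delta_rot":[0,0,-0.42],"translation":[-0.57,-2.17,0.11],"claw":0},{"delta_rot":[0,0,-0.42],"translation":[-0.57,-2.17,0.11],"claw":0},{"delta_rot":[0,0,-0.42],"translation":[-0.57,-2.17,0.11],"claw":0},{"delta_rot":[0,0,-0.42],"translation":[-0.57,-2.17,0.11],"claw":0},{"delta_rot":[0,0,-0.42],"translation":[-0.57,-2.17,0.11],"claw":0}]'
python3 -m crank '[{"delta_rot":[0,0,-0.42],"translation":[-0.57,-2.17,0.11],"claw":0},{"delta_rot":[0,0,-0.42],"translation":[-0.57,-2.17,0.11],"claw":0},{"delta_rot":[0,0,-0.42],"translation":[-0.57,-2.17,0.11],"claw":0},{"delta_rot":[0,0,-0.42],"translation":[-0.57,-2.17,0.11],"claw":0},{"delta_rot":[0,0,-0.42],"translation":[-0.57,-2.17,0.11],"claw":0},{"delta_rot":[0,0,-0.42],"translation":[-0.57,-2.17,0.11],"claw":0},{"delta_rot":[0,0,-0.42],"translation":[-0.57,-2.17,0.11],"claw":0},{"delta_rot":[0,0,-0.42],"translation":[-0.57,-2.17,0.11],"claw":0},{"delta_rot":[0,0,-0.42],"translation":[-0.57,-2.17,0.11],"claw":0},{"delta_rot":[0,0,-0.42],"translation":[-0.57,-2.17,0.11],"claw":0}]'
python3 -m crank '[{"delta_rot":[0,0,-0.42],"translation":[-0.57,-2.17,0.11],"claw":0},{"delta_rot":[0,0,-0.42],"translation":[-0.57,-2.17,0.11],"claw":0},{"delta_rot":[0,0,-0.42],"translation":[-0.57,-2.17,0.11],"claw":0},{"delta_rot":[0,0,-0.3],"translation":[-0.34,-1.3,0.07],"claw":0},{"delta_rot":[0,0,-0.13],"translation":[-0.17,-0.65,0.03],"claw":0},{"delta_rot":[0,0,0],"translation":[0,0,0],"claw":0},{"delta_rot":[0,0,0],"translation":[0,0,0],"claw":0},{"delta_rot":[0,0,0],"translation":[0,0,0],"claw":0},{"delta_rot":[0,0,0],"translation":[0,0,0],"claw":0},{"delta_rot":[0,0,0],"translation":[0,0,0],"claw":0}]'
python3 - <<'E'
from tgt import *
p,T=scoop_pose((.552,-.242,.20),4,-22,ref=(.05,0,0)); go(p,T)
t=snap('top');s=snap('scene')
cv2.imwrite('pics/t6.png',np.hstack([cv2.resize(t['img'][130:250,330:450],None,fx=3.3,fy=3.3,interpolation=2)[:390],cv2.resize(s['img'][80:230,170:320],None,fx=2.6,fy=2.6)[:390]]))
print(state()['joints'].round(2))
E
```

```text
clock: 12.95
position: [0.4911, 0.0485, 0.2188]
tool_rot: [[-0.733, -0.17, 0.658], [-0.126, 0.985, 0.113], [-0.668, -0.0, -0.744]]
ft_force: [1.0, -1.0, -2.2]
gripper_width: 0.0154
grasp_force: 78.4
clock: 13.78
position: [0.4342, -0.1685, 0.23]
tool_rot: [[-0.74, -0.096, 0.666], [-0.072, 0.995, 0.065], [-0.669, 0.0, -0.744]]
ft_force: [0.2, 0.2, -1.9]
gripper_width: 0.015
grasp_force: 78.4
clock: 14.62
position: [0.4131, -0.2512, 0.2349]
tool_rot: [[-0.741, -0.069, 0.668], [-0.052, 0.998, 0.046], [-0.669, -0.001, -0.743]]
ft_force: [-0.1, 0.2, -2.6]
gripper_width: 0.0151
grasp_force: 78.5
d cm [ 0.05 -0.05  0.29] rot deg [0.03 0.01 0.03] | tgt [ 0.4136 -0.2517  0.2378]
[-1.11 -0.08 -0.66  0.66  0.67 -1.06]
```

View pics/t6.png

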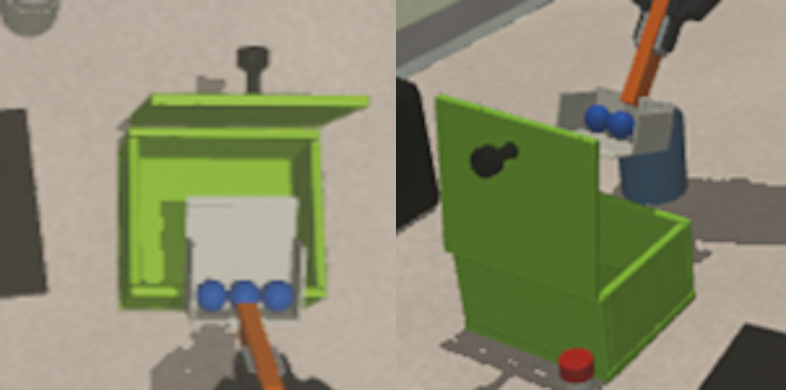

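All three balls are still in the pan, which is over the opening. Tipping now.

```bash
python3 -m crank '[{"delta_rot":[-0.38,5.49,0],"translation":[0.6,0.04,0.38],"claw":0},{"delta_rot":[-0.38,5.49,0],"translation":[0.6,0.04,0.38],"claw":0},{"delta_rot":[-0.38,5.49,0],"translation":[0.6,0.04,0.38],"claw":0},{"delta_rot":[-0.38,5.49,0],"translation":[0.6,0.04,0.38],"claw":0},{"delta_rot":[-0.28,3.99,0],"translation":[0.71,0.05,-0.12],"claw":0},{"delta_rot":[-0.28,3.99,0],"translation":[0.71,0.05,-0.12],"claw":0},{"delta_rot":[-0.28,3.99,0],"translation":[0.71,0.05,-0.12],"claw":0},{"delta_rot":[-0.28,3.99,0],"translation":[0.71,0.05,-0.12],"claw":0},{"delta_rot":[-0.28,3.99,0],"translation":[0.87,0.06,-0.1],"claw":0},{"delta_rot":[-0.28,3.99,0],"translation":[0.87,0.06,-0.1],"claw":0}]'
python3 -m crank '[{"delta_rot":[-0.28,3.99,0],"translation":[0.87,0.06,-0.1],"claw":0},{"delta_rot":[-0.28,3.99,0],"translation":[0.87,0.06,-0.1],"claw":0},{"delta_rot":[-0.32,4.49,0],"translation":[1.1,0.08,0.1],"claw":0},{"delta_rot":[-0.32,4.49,0],"translation":[1.1,0.08,0.1],"claw":0},{"delta_rot":[-0.32,4.49,0],"translation":[1.1,0.08,0.1],"claw":0},{"delta_rot":[-0.32,4.49,0],"translation":[1.1,0.08,0.1],"claw":0},{"delta_rot":[0,0,0],"translation":[0,0,0],"claw":0},{"delta_rot":[0,0,0],"translation":[0,0,0],"claw":0},{"delta_rot":[0,0,0],"translation":[0,0,0],"claw":0},{"delta_rot":[0,0,0],"translation":[0,0,0],"claw":0}]'
python3 - <<'E'
from tgt import *
p,T=scoop_pose((.552,-.242,.10),4,50,ref=(.05,0,0)); go(p,T)
t=snap('top');s=snap('scene')
cv2.imwrite('pics/t7.png',np.hstack([cv2.resize(t['img'][130:250,330:450],None,fx=3.3,fy=3.3,interpolation=2)[:390],cv2.resize(s['img'][80:230,170:320],None,fx=2.6,fy=2.6)[:390]]))
print(state()['joints'].round(2))
for n,d in(('top',t),('scene',s)):
    C=cloud(d);h=cv2.cvtColor(d['img'],cv2.COLOR_BGR2HSV).astype(int); m=((h[...,0]>105)&(h[...,0]<125)&(h[...,1]>120)&(C[...,0]>.45)&(C[...,0]<.72)&(C[...,1]>-.36)&(C[...,1]<.36)).astype(np.uint8)
    k=cv2.connectedComponentsWithStats(m)
    print(n,[(k[3][i].round().tolist(),int(k[2][i,4]),C[k[1]==i].mean(0).round(3).tolist()) for i in range(1,k[0]) if k[2][i,4]>6])
E
```

```text
clock: 15.55
position: [0.4835, -0.2469, 0.2436]
tool_rot: [[-0.995, -0.07, -0.072], [-0.069, 0.998, -0.007], [0.072, -0.002, -0.997]]
ft_force: [0.9, -0.6, -2.0]
gripper_width: 0.0153
grasp_force: 78.6
clock: 16.38
position: [0.543, -0.2429, 0.2467]
tool_rot: [[-0.867, -0.069, -0.493], [-0.059, 0.998, -0.037], [0.495, -0.003, -0.869]]
ft_force: [-0.5, -0.4, -1.1]
gripper_width: 0.0152
grasp_force: 78.6
d cm [ 0.2   0.04 -0.31] rot deg [0.14 0.37 0.03] | tgt [ 0.5451 -0.2425  0.2436]
[-0.44  0.78  0.77  2.02 -0.25 -0.45]
top [([240.0, 182.0], 40, [0.576, 0.255, 0.03]), ([249.0, 181.0], 40, [0.583, 0.227, 0.03]), ([231.0, 184.0], 37, [0.57, 0.283, 0.03])]
scene [([397.0, 266.0], 102, [0.591, 0.23, 0.027]), ([410.0, 269.0], 103, [0.584, 0.258, 0.027]), ([423.0, 272.0], 107, [0.577, 0.287, 0.026])]
```

```bash
python3 -m crank '[{"delta_rot":[0.35,-5.0,0],"translation":[-1.05,-0.07,0.3],"claw":0},{"delta_rot":[0.35,-5.0,0],"translation":[-1.05,-0.07,0.3],"claw":0},{"delta_rot":[0.35,-5.0,0],"translation":[-1.05,-0.07,0.1],"claw":0},{"delta_rot":[0.35,-5.0,0],"translation":[-1.05,-0.07,0],"claw":0},{"delta_rot":[0.35,-5.0,0],"translation":[-1.05,-0.07,0],"claw":0},{"delta_rot":[0.35,-5.0,0],"translation":[-1.05,-0.07,0],"claw":0},{"delta_rot":[0.35,-5.0,0],"translation":[-1.05,-0.07,0],"claw":0},{"delta_rot":[0.35,-5.0,0],"translation":[-1.05,-0.07,0],"claw":0},{"delta_rot":[0.35,-5.0,0],"translation":[-1.05,-0.07,0],"claw":0},{"delta_rot":[0.35,-5.0,0],"translation":[-1.05,-0.07,0],"claw":0}]'
python3 -m crank '[{"delta_rot":[0,0,0.4],"translation":[0,1,-0.1],"claw":0},{"delta_rot":[0,0,0.9],"translation":[0,2.1,-0.2],"claw":0},{"delta_rot":[0,0,1],"translation":[0,2.4,-0.2],"claw":0},{"delta_rot":[0,0,1],"translation":[0,2.4,-0.3],"claw":0},{"delta_rot":[0,0,1],"translation":[0,2.4,-0.4],"claw":0},{"delta_rot":[0,0,1],"translation":[0,2.4,-0.4],"claw":0},{"delta_rot":[0,0,1],"translation":[0.3,2.4,-0.4],"claw":0},{"delta_rot":[0,0,1],"translation":[0.6,2.4,-0.4],"claw":0},{"delta_rot":[0,0,1],"translation":[1,2.4,-0.4],"claw":0},{"delta_rot":[0,0,1],"translation":[1,2.1,-0.4],"claw":0}]'
python3 - <<'E'
from tgt import *
p,T=scoop_pose([.5905,-.0003,.104],13.4,0); go(p,T)
t=snap('top');s=snap('scene'); np.savez('top3.npz',**t)
for n,d in(('top',t),('scene',s)):
    C=cloud(d);h=cv2.cvtColor(d['img'],cv2.COLOR_BGR2HSV).astype(int); m=((h[...,0]>100)&(h[...,0]<128)&(h[...,1]>100)&(C[...,0]>.45)&(C[...,0]<.72)&(C[...,1]>-.36)&(C[...,1]<.36)).astype(np.uint8)
    k=cv2.connectedComponentsWithStats(m)
    print(n,[(k[3][i].round().tolist(),int(k[2][i,4]),C[k[1]==i].mean(0).round(3).tolist()) for i in range(1,k[0]) if k[2][i,4]>6])
E
```

```text
clock: 17.32
position: [0.4375, -0.2491, 0.2536]
tool_rot: [[-0.934, -0.068, 0.351], [-0.066, 0.998, 0.02], [-0.351, -0.005, -0.936]]
ft_force: [0.2, -0.3, -1.3]
gripper_width: 0.0154
grasp_force: 78.6
clock: 18.15
position: [0.4671, -0.0281, 0.2209]
tool_rot: [[-0.913, -0.229, 0.338], [-0.216, 0.973, 0.077], [-0.347, -0.002, -0.938]]
ft_force: [-0.7, -1.1, -1.9]
gripper_width: 0.0152
grasp_force: 78.7
d cm [ 6.07  1.29 -2.99] rot deg [0.07 0.33 0.15] | tgt [ 0.5278 -0.0152  0.191 ]
top [([240.0, 182.0], 40, [0.576, 0.255, 0.03]), ([249.0, 181.0], 41, [0.583, 0.227, 0.03]), ([382.0, 181.0], 43, [0.611, -0.201, 0.034]), ([391.0, 181.0], 44, [0.613, -0.231, 0.033]), ([400.0, 181.0], 44, [0.615, -0.261, 0.034]), ([231.0, 184.0], 42, [0.57, 0.283, 0.03])]
scene [([397.0, 266.0], 105, [0.591, 0.23, 0.026]), ([410.0, 269.0], 108, [0.584, 0.258, 0.026]), ([423.0, 272.0], 112, [0.578, 0.287, 0.026])]
```

Three balls are in the carrier and three in the tub, so the scoop goes back on the mat.

```bash
python3 -m crank '[{"delta_rot":[0,0.1,0.05],"translation":[0.8,0.17,-0.4],"claw":0},{"delta_rot":[0.07,0.1,0.05],"translation":[1.5,0.32,-0.8],"claw":0},{"delta_rot":[0,0.1,0.05],"translation":[1.5,0.32,-0.8],"claw":0},{"delta_rot":[0,0,0],"translation":[1.5,0.32,-0.6],"claw":0},{"delta_rot":[0,0,0],"translation":[0.77,0.16,-0.4],"claw":0},{"delta_rot":[0,0,0],"translation":[0,0,-1],"claw":0},{"delta_rot":[0,0,0],"translation":[0,0,-1.5],"claw":0},{"delta_rot":[0,0,0],"translation":[0,0,-1.5],"claw":0},{"delta_rot":[0,0,0],"translation":[0,0,-1],"claw":0},{"delta_rot":[0,0,0],"translation":[0,0,0],"claw":0}]'
python3 - <<'E'
from tgt import *
T=np.array([[-.913,-.234,.334],[-.22,.972,.08],[-.343,-.001,-.939]]); go(np.array([.5277,-.0151,.0926]),T)
E
```

```text
clock: 19.08
position: [0.5273, -0.0173, 0.1385]
tool_rot: [[-0.916, -0.23, 0.329], [-0.216, 0.973, 0.08], [-0.339, 0.002, -0.941]]
ft_force: [-0.3, 0.4, -2.1]
gripper_width: 0.0155
grasp_force: 78.7
d cm [ 0.04  0.22 -4.59] rot deg [-0.11 -0.31  0.24] | tgt [ 0.5277 -0.0151  0.0926]
```

```bash
python3 -m crank '[{"delta_rot":[-0.1,-0.3,0.24],"translation":[0.04,0.22,-0.5],"claw":0},{"delta_rot":[0,0,0],"translation":[0,0,-0.9],"claw":0},{"delta_rot":[0,0,0],"translation":[0,0,-0.9],"claw":0},{"delta_rot":[0,0,0],"translation":[0,0,-0.8],"claw":0},{"delta_rot":[0,0,0],"translation":[0,0,-0.6],"claw":0},{"delta_rot":[0,0,0],"translation":[0,0,-0.4],"claw":0},{"delta_rot":[0,0,0],"translation":[0,0,-0.2],"claw":0},{"delta_rot":[0,0,0],"translation":[0,0,-0.15],"claw":0},{"delta_rot":[0,0,0],"translation":[0,0,0],"claw":0},{"delta_rot":[0,0,0],"translation":[0,0,0],"claw":0}]'
python3 - <<'E'
from tgt import *
T=np.array([[-.913,-.234,.334],[-.22,.972,.08],[-.343,-.001,-.939]]); go(np.array([.5277,-.0151,.0926]),T)
E
```

```text
clock: 19.92
position: [0.5292, -0.0149, 0.096]
tool_rot: [[-0.912, -0.235, 0.337], [-0.221, 0.972, 0.08], [-0.346, -0.002, -0.938]]
ft_force: [0.6, 1.1, -0.6]
gripper_width: 0.0153
grasp_force: 78.8
d cm [-0.15 -0.02 -0.34] rot deg [ 0.02  0.17 -0.06] | tgt [ 0.5277 -0.0151  0.0926]
```

```bash
python3 -m crank '[{"delta_rot":[0,0.15,0],"translation":[-0.1,0,-0.1],"claw":0},{"delta_rot":[0,0,0],"translation":[0,0,-0.1],"claw":0},{"delta_rot":[0,0,0],"translation":[0,0,0],"claw":0},{"delta_rot":[0,0,0],"translation":[0,0,0],"claw":0},{"delta_rot":[0,0,0],"translation":[0,0,0],"claw":0},{"delta_rot":[0,0,0],"translation":[0,0,0],"claw":0},{"delta_rot":[0,0,0],"translation":[0,0,0],"claw":0},{"delta_rot":[0,0,0],"translation":[0,0,0],"claw":0},{"delta_rot":[0,0,0],"translation":[0,0,0],"claw":0},{"delta_rot":[0,0,0],"translation":[0,0,0],"claw":0}]'
```

```text
clock: 20.75
position: [0.528, -0.0148, 0.0938]
tool_rot: [[-0.913, -0.235, 0.334], [-0.221, 0.972, 0.08], [-0.343, -0.001, -0.939]]
ft_force: [0.3, -0.0, -1.0]
gripper_width: 0.0152
grasp_force: 78.8
```

```bash
python3 -m crank '[{"delta_rot":[0,0,0],"translation":[0,0,-0.06],"claw":0},{"delta_rot":[0,0,0],"translation":[0,0,-0.06],"claw":0},{"delta_rot":[0,0,0],"translation":[0,0,-0.03],"claw":0},{"delta_rot":[0,0,0],"translation":[0,0,0],"claw":0},{"delta_rot":[0,0,0],"translation":[0,0,0],"claw":0},{"delta_rot":[0,0,0],"translation":[0,0,0],"claw":0},{"delta_rot":[0,0,0],"translation":[0,0,0],"claw":0},{"delta_rot":[0,0,0],"translation":[0,0,0],"claw":0},{"delta_rot":[0,0,0],"translation":[0,0,0],"claw":0},{"delta_rot":[0,0,0],"translation":[0,0,0],"claw":0}]'
```

```text
clock: 21.58
position: [0.5282, -0.0149, 0.0924]
tool_rot: [[-0.913, -0.235, 0.334], [-0.221, 0.972, 0.08], [-0.344, -0.001, -0.939]]
ft_force: [-1.9, -1.4, 5.7]
gripper_width: 0.0154
grasp_force: 79.5
```

Contact with the mat. Release and back out along the bar.

```bash
python3 -m crank '[{"delta_rot":[0,0,0],"translation":[0,0,0.03],"claw":2},{"delta_rot":[0,0,0],"translation":[0,0,0],"claw":2.5},{"delta_rot":[0,0,0],"translation":[0,0,0],"claw":3.5},{"delta_rot":[0,0,0],"translation":[0,0,0],"claw":5},{"delta_rot":[0,0,0],"translation":[0,0,0],"claw":5},{"delta_rot":[0,0,0],"translation":[0,0,0],"claw":5},{"delta_rot":[0,0,0],"translation":[0,0,0],"claw":5},{"delta_rot":[0,0,0],"translation":[-0.2,-0.05,0.56],"claw":5},{"delta_rot":[0,0,0],"translation":[-0.4,-0.1,1.12],"claw":5},{"delta_rot":[0,0,0],"translation":[-0.6,-0.15,1.7],"claw":5}]'
python3 -m crank '[{"delta_rot":[0,0,0],"translation":[-0.6,-0.15,1.7],"claw":5},{"delta_rot":[0,0,0],"translation":[-0.6,-0.15,1.7],"claw":5},{"delta_rot":[0,0,0],"translation":[-0.6,-0.15,1.7],"claw":5},{"delta_rot":[0,0,0],"translation":[-0.6,-0.15,1.7],"claw":5},{"delta_rot":[-0.7,3,0],"translation":[-0.6,-0.5,1.7],"claw":4},{"delta_rot":[-0.7,3,0],"translation":[-0.4,-1,1.7],"claw":2},{"delta_rot":[-0.7,3,0],"translation":[-0.4,-1.5,1.7],"claw":0},{"delta_rot":[-0.7,3,0],"translation":[-0.4,-2,1.7],"claw":0},{"delta_rot":[-0.7,3,0],"translation":[-0.4,-2.5,1.7],"claw":0},{"delta_rot":[-0.7,3,0],"translation":[-0.4,-3,1],"claw":0}]'
python3 - <<'E'
from tgt import *
t0=dict(np.load('top0.npz'));t=snap('top');s=snap('scene');s0=dict(np.load('scene0.npz'))
def meas(d):
    C=cloud(d);h=cv2.cvtColor(d['img'],cv2.COLOR_BGR2HSV).astype(int)
    w=(h[...,1]<60)&(h[...,2]>140)&(C[...,2]<.012)&(C[...,2]>.003)&(C[...,0]>.53)&(C[...,0]<.66)&(abs(C[...,1]+.002)<.07)
    k=cv2.connectedComponentsWithStats(w.astype(np.uint8));i=1+np.argmax(k[2][1:,4]);P=C[k[1]==i]
    o=(h[...,0]<15)&(h[...,1]>150)&(C[...,0]>.4)&(C[...,0]<.62)&(abs(C[...,1])<.1)&(C[...,2]>.02)
    H=C[o]
    return len(P),P.mean(0).round(4),cv2.minAreaRect((P[:,:2]*1000).astype(np.float32)),H.mean(0).round(4),np.polyfit(H[:,2],H[:,:2],1)[0].round(3)
for n,a,b in(('top',t0,t),('scene',s0,s)): print(n);print(meas(a));print(meas(b))
print(state()['joints'].round(2))
cv2.imwrite('pics/t8.png',np.hstack([cv2.resize(t['img'][95:255,215:455],None,fx=2.0,fy=2.0,interpolation=2)[:310],cv2.resize(s['img'][60:270,170:370],None,fx=1.5,fy=1.5)[:310]]))
E
```

```text
clock: 22.42
position: [0.5152, -0.0176, 0.126]
tool_rot: [[-0.913, -0.235, 0.332], [-0.221, 0.972, 0.08], [-0.341, 0.0, -0.94]]
ft_force: [-0.2, 0.2, -0.1]
gripper_width: 0.0498
grasp_force: 0.0
clock: 23.25
position: [0.4657, -0.1292, 0.2919]
tool_rot: [[-0.971, -0.236, 0.026], [-0.236, 0.972, 0.007], [-0.027, 0.001, -1.0]]
ft_force: [1.2, 0.7, 0.3]
gripper_width: -0.0001
grasp_force: 0.0
top
(542, array([0.5985, 0.0033, 0.0066]), ((596.6001586914062, 2.4595680236816406), (88.23340606689453, 93.74110412597656), 15.197891235351562), array([ 0.5117, -0.0194,  0.1463]), array([-0.216, -0.094]))
(560, array([0.5963, 0.0062, 0.0064]), ((595.7940063476562, 5.515296936035156), (88.71206665039062, 97.54010009765625), 13.353386878967285), array([ 0.5137, -0.0143,  0.1385]), array([-0.405, -0.008]))
scene
(820, array([0.6018, 0.0012, 0.0065]), ((596.2052001953125, 0.9238243103027344), (92.16415405273438, 93.28546142578125), 15.913466453552246), array([ 0.5335, -0.0135,  0.1   ]), array([-0.36 , -0.102]))
(819, array([0.6012, 0.0032, 0.0065]), ((596.0877685546875, 4.86370849609375), (95.33743286132812, 94.20026397705078), 10.270451545715332), array([ 0.5323, -0.0095,  0.0991]), array([-0.356, -0.086]))
[-0.45  0.17 -0.02  1.37  0.02 -0.69]
```

The scoop stands flat on the mat within about 2° and 3 mm of where it started. Next is the lid: go over the top and down behind it, beside the knob.

```bash
python3 -m crank '[{"delta_rot":[-0.35,1.45,0],"translation":[0.5,-0.3,1.2],"claw":0},{"delta_rot":[0,0,-1.1],"translation":[1.5,-0.6,1.3],"claw":0},{"delta_rot":[0,0,-1.1],"translation":[2.2,-0.7,0.5],"claw":0},{"delta_rot":[0,0,-1.1],"translation":[2.2,-0.7,0],"claw":0},{"delta_rot":[0,0,-1.1],"translation":[2.2,-0.7,0],"claw":0},{"delta_rot":[0,0,-1.1],"translation":[2.2,-0.7,0],"claw":0},{"delta_rot":[0,0,-1.1],"translation":[2.2,-0.7,0],"claw":0},{"delta_rot":[0,0,-1.1],"translation":[2.2,-0.7,0],"claw":0},{"delta_rot":[0,0,-1.1],"translation":[2.2,-0.7,0],"claw":0},{"delta_rot":[0,0,-1.1],"translation":[2.0,-0.4,0],"claw":0}]'
python3 - <<'E'
from tgt import *
s=state();print(s['joints'].round(2))
c,n=np.cos(np.radians(3.7)),np.sin(np.radians(3.7)); T=np.array([[-c,-n,0],[-n,c,0],[0,0,-1.]]); go(np.array([.663,-.19,.31]),T)
H=np.array([.634,.1]);r=.12;pp=None
for a in [1.57,1.42,1.2,1.0,.8,.6,.4,.3,.2,.1,0]:
    K=H+r*np.array([-np.cos(a),np.sin(a)])+.010*np.array([np.sin(a),np.cos(a)]); q=K+[.011,0]
    print(a,q.round(4),'' if pp is None else ((q-pp)*100).round(2)); pp=q
t=snap('top');C=cloud(t);h=cv2.cvtColor(t['img'],cv2.COLOR_BGR2HSV).astype(int)
E
```

```text
clock: 24.18
position: [0.6608, -0.1908, 0.3193]
tool_rot: [[-0.998, -0.063, 0.002], [-0.063, 0.998, 0.002], [-0.002, 0.002, -1.0]]
ft_force: [-0.1, 0.1, 0.6]
gripper_width: -0.0002
grasp_force: 0.0
[-0.4   0.59  0.73  1.71  0.   -0.46]
d cm [ 0.22  0.08 -0.93] rot deg [-0.12  0.1   0.07] | tgt [ 0.663 -0.19   0.31 ]
1.57 [0.6549 0.22  ] 
1.42 [0.6369 0.2201] [-1.8   0.01]
1.2 [0.6108 0.2155] [-2.6  -0.47]
1.0 [0.5886 0.2064] [-2.23 -0.91]
0.8 [0.5686 0.193 ] [-2.   -1.33]
0.6 [0.5516 0.176 ] [-1.7 -1.7]
0.4 [0.5384 0.1559] [-1.32 -2.01]
0.3 [0.5333 0.145 ] [-0.51 -1.09]
0.2 [0.5294 0.1336] [-0.39 -1.14]
0.1 [0.5266 0.1219] [-0.28 -1.17]
0 [0.525 0.11 ] [-0.16 -1.19]
```

```bash
python3 -m crank '[{"delta_rot":[0,0,0],"translation":[0.2,0,-0.5],"claw":0},{"delta_rot":[0,0,0],"translation":[0.1,0,-1],"claw":0},{"delta_rot":[0,0,0],"translation":[0,0,-1.3],"claw":0},{"delta_rot":[0,0,0],"translation":[0,0,-1.3],"claw":0},{"delta_rot":[0,0,0],"translation":[0,0,-1.3],"claw":0},{"delta_rot":[0,0,0],"translation":[0,0,-1.3],"claw":0},{"delta_rot":[0,0,0],"translation":[0,0,-1.3],"claw":0},{"delta_rot":[0,0,0],"translation":[0,0,-1],"claw":0},{"delta_rot":[0,0,0],"translation":[0,0,-0.7],"claw":0},{"delta_rot":[0,0,0],"translation":[0,0,-0.2],"claw":0}]'
python3 -m crank '[{"delta_rot":[0,0,0],"translation":[-0.4,-0.03,0],"claw":0},{"delta_rot":[0,0,0],"translation":[-0.4,-0.03,0],"claw":0},{"delta_rot":[0,0,0],"translation":[-0.4,-0.03,0],"claw":0},{"delta_rot":[0,0,0],"translation":[-0.4,-0.03,0],"claw":0},{"delta_rot":[0,0,0],"translation":[-0.4,-0.03,0],"claw":0},{"delta_rot":[0,0,0],"translation":[-0.5,-0.03,0],"claw":0},{"delta_rot":[0,0,0],"translation":[-0.65,-0.04,-0.12],"claw":0},{"delta_rot":[0,0,0],"translation":[-0.65,-0.04,-0.12],"claw":0},{"delta_rot":[0,0,0],"translation":[-0.65,-0.04,-0.12],"claw":0},{"delta_rot":[0,0,0],"translation":[-0.65,-0.04,-0.12],"claw":0}]'
python3 -m crank '[{"delta_rot":[0,0,0],"translation":[-0.45,-0.03,-0.18],"claw":0},{"delta_rot":[0,0,0],"translation":[-0.45,-0.03,-0.18],"claw":0},{"delta_rot":[0,0,0],"translation":[-0.45,-0.03,-0.18],"claw":0},{"delta_rot":[0,0,0],"translation":[-0.45,-0.03,-0.18],"claw":0},{"delta_rot":[0,0,0],"translation":[-0.45,-0.03,-0.18],"claw":0},{"delta_rot":[0,0,0],"translation":[-0.4,-0.03,-0.27],"claw":0},{"delta_rot":[0,0,0],"translation":[-0.4,-0.03,-0.27],"claw":0},{"delta_rot":[0,0,0],"translation":[-0.4,-0.03,-0.27],"claw":0},{"delta_rot":[0,0,0],"translation":[-0.4,-0.03,-0.27],"claw":0},{"delta_rot":[0,0,0],"translation":[-0.4,-0.03,-0.27],"claw":0}]'
python3 - <<'E'
from tgt import *
s=snap('scene');C=cloud(s);h=cv2.cvtColor(s['img'],cv2.COLOR_BGR2HSV).astype(int)
g=(h[...,0]>30)&(h[...,0]<50)&(h[...,1]>120)&(C[...,2]>.112)&(C[...,1]<-.14); P=C[g]; A=np.c_[P[:,:2],np.ones(len(P))]
f=np.linalg.lstsq(A,P[:,2],rcond=None)[0];print('lid z=ax+by+c',f,'angle',np.arctan(-f[0]),P.min(0),P.max(0))
E
```

```text
clock: 25.07
position: [0.662, -0.1902, 0.2196]
tool_rot: [[-0.998, -0.065, 0.001], [-0.065, 0.998, 0.002], [-0.001, 0.002, -1.0]]
ft_force: [-0.6, -0.4, 0.8]
gripper_width: -0.0
grasp_force: 0.0
clock: 25.9
position: [0.6113, -0.1943, 0.2154]
tool_rot: [[-0.998, -0.064, 0.002], [-0.064, 0.998, 0.002], [-0.002, 0.002, -1.0]]
ft_force: [1.6, -0.9, -1.1]
gripper_width: 0.0003
grasp_force: 0.6
clock: 26.73
position: [0.5691, -0.1973, 0.1927]
tool_rot: [[-0.998, -0.064, 0.002], [-0.064, 0.998, 0.002], [-0.002, 0.002, -1.0]]
ft_force: [2.1, -0.2, -0.1]
gripper_width: -0.0002
grasp_force: 0.4
lid z=ax+by+c [-1.01269786 -0.06263107  0.74719143] angle 0.791706954088884 [ 0.52530047 -0.33485625  0.11202932] [ 0.64966433 -0.14951787  0.25077242]
```

```bash
python3 -m crank '[{"delta_rot":[0,0,0],"translation":[-0.34,-0.02,-0.34],"claw":0},{"delta_rot":[0,0,0],"translation":[-0.34,-0.02,-0.34],"claw":0},{"delta_rot":[0,0,0],"translation":[-0.34,-0.02,-0.34],"claw":0},{"delta_rot":[0,0,0],"translation":[-0.34,-0.02,-0.34],"claw":0},{"delta_rot":[0,0,0],"translation":[-0.34,-0.02,-0.34],"claw":0},{"delta_rot":[0,0,0],"translation":[-0.26,-0.02,-0.4],"claw":0},{"delta_rot":[0,0,0],"translation":[-0.26,-0.02,-0.4],"claw":0},{"delta_rot":[0,0,0],"translation":[-0.26,-0.02,-0.4],"claw":0},{"delta_rot":[0,0,0],"translation":[-0.26,-0.02,-0.4],"claw":0},{"delta_rot":[0,0,0],"translation":[-0.26,-0.02,-0.4],"claw":0}]'
python3 -m crank '[{"delta_rot":[0,0,0],"translation":[-0.13,0,-0.3],"claw":0},{"delta_rot":[0,0,0],"translation":[-0.13,0,-0.3],"claw":0},{"delta_rot":[0,0,0],"translation":[-0.12,0,-0.29],"claw":0},{"delta_rot":[0,0,0],"translation":[-0.12,0,-0.28],"claw":0},{"delta_rot":[0,0,0],"translation":[-0.11,0,-0.28],"claw":0},{"delta_rot":[0,0,0],"translation":[-0.1,0,-0.28],"claw":0},{"delta_rot":[0,0,0],"translation":[-0.09,0,-0.28],"claw":0},{"delta_rot":[0,0,0],"translation":[-0.09,0,-0.27],"claw":0},{"delta_rot":[0,0,0],"translation":[-0.08,0,-0.26],"claw":0},{"delta_rot":[0,0,0],"translation":[-0.08,0,-0.25],"claw":0}]'
python3 -m crank '[{"delta_rot":[0,0,0],"translation":[-0.05,0,-0.2],"claw":0},{"delta_rot":[0,0,0],"translation":[-0.05,0,-0.2],"claw":0},{"delta_rot":[0,0,0],"translation":[-0.04,0,-0.2],"claw":0},{"delta_rot":[0,0,0],"translation":[-0.04,0,-0.2],"claw":0},{"delta_rot":[0,0,0],"translation":[-0.03,0,-0.15],"claw":0},{"delta_rot":[0,0,0],"translation":[0,0,-0.15],"claw":0},{"delta_rot":[0,0,0],"translation":[0,0,-0.15],"claw":0},{"delta_rot":[0,0,0],"translation":[0,0,-0.1],"claw":0},{"delta_rot":[0,0,0],"translation":[0,0,-0.1],"claw":0},{"delta_rot":[0,0,0],"translation":[0,0,0],"claw":0}]'
python3 - <<'E'
from tgt import *
s=snap('scene');C=cloud(s);h=cv2.cvtColor(s['img'],cv2.COLOR_BGR2HSV).astype(int)
g=(h[...,0]>30)&(h[...,0]<50)&(h[...,1]>120)&(C[...,2]>.104)&(C[...,1]<-.14); P=C[g]; A=np.c_[P[:,:2],np.ones(len(P))]
f=np.linalg.lstsq(A,P[:,2],rcond=None)[0];print('lid',f,'angle',np.arctan(-f[0]),P.min(0),P.max(0))
E
```

```text
clock: 27.62
position: [0.5393, -0.1992, 0.1556]
tool_rot: [[-0.998, -0.064, 0.002], [-0.064, 0.998, 0.002], [-0.002, 0.002, -1.0]]
ft_force: [0.5, 1.0, 0.7]
gripper_width: 0.0003
grasp_force: 0.3
clock: 28.45
position: [0.529, -0.1992, 0.1279]
tool_rot: [[-0.998, -0.064, 0.002], [-0.064, 0.998, 0.002], [-0.002, 0.002, -1.0]]
ft_force: [0.9, 0.0, -0.7]
gripper_width: -0.0001
grasp_force: 0.3
clock: 29.28
position: [0.5268, -0.1992, 0.1134]
tool_rot: [[-0.998, -0.064, 0.001], [-0.064, 0.998, 0.002], [-0.001, 0.002, -1.0]]
ft_force: [-0.5, 0.5, -0.1]
gripper_width: -0.0002
grasp_force: 0.0
lid [-0.03180478 -0.00538663  0.12929977] angle 0.031794067053433975 [ 0.476549   -0.33468002  0.10401467] [ 0.64535958 -0.14728757  0.15583138]
```

Nearly shut. I'll press down slowly until contact force shows.

```bash
python3 -m crank '[{"delta_rot":[0,0,0],"translation":[0,0,-0.06],"claw":0},{"delta_rot":[0,0,0],"translation":[0,0,-0.06],"claw":0},{"delta_rot":[0,0,0],"translation":[0,0,-0.06],"claw":0},{"delta_rot":[0,0,0],"translation":[0,0,-0.06],"claw":0},{"delta_rot":[0,0,0],"translation":[0,0,-0.06],"claw":0},{"delta_rot":[0,0,0],"translation":[0,0,0],"claw":0},{"delta_rot":[0,0,0],"translation":[0,0,0],"claw":0},{"delta_rot":[0,0,0],"translation":[0,0,0],"claw":0},{"delta_rot":[0,0,0],"translation":[0,0,0],"claw":0},{"delta_rot":[0,0,0],"translation":[0,0,0],"claw":0}]'
```

```text
clock: 30.17
position: [0.5269, -0.1992, 0.1106]
tool_rot: [[-0.998, -0.064, 0.002], [-0.064, 0.998, 0.002], [-0.002, 0.002, -1.0]]
ft_force: [-0.6, 0.5, 0.3]
gripper_width: -0.0
grasp_force: 0.0
```

```bash
python3 -m crank '[{"delta_rot":[0,0,0],"translation":[0,0,-0.04],"claw":0},{"delta_rot":[0,0,0],"translation":[0,0,-0.04],"claw":0},{"delta_rot":[0,0,0],"translation":[0,0,-0.04],"claw":0},{"delta_rot":[0,0,0],"translation":[0,0,0],"claw":0},{"delta_rot":[0,0,0],"translation":[0,0,0],"claw":0},{"delta_rot":[0,0,0],"translation":[0,0,0],"claw":0},{"delta_rot":[0,0,0],"translation":[0,0,0],"claw":0},{"delta_rot":[0,0,0],"translation":[0,0,0],"claw":0},{"delta_rot":[0,0,0],"translation":[0,0,0],"claw":0},{"delta_rot":[0,0,0],"translation":[0,0,0],"claw":0}]'
```

```text
clock: 31.0
position: [0.527, -0.1993, 0.1104]
tool_rot: [[-0.998, -0.064, 0.002], [-0.064, 0.998, 0.001], [-0.003, 0.001, -1.0]]
ft_force: [-4.3, 1.2, 14.5]
gripper_width: 0.0001
grasp_force: 7.0
```

Firm stop at z = 0.110, so the lid is shut. Lift off and verify.

```bash
python3 -m crank '[{"delta_rot":[0,0,0],"translation":[0,0,0.1],"claw":0},{"delta_rot":[0,0,0],"translation":[0,0,0.5],"claw":0},{"delta_rot":[0,0,0],"translation":[0,0,1.5],"claw":0},{"delta_rot":[0,0,0],"translation":[0,0,2],"claw":0},{"delta_rot":[0,0,0],"translation":[0,0,2],"claw":0},{"delta_rot":[0,0,0],"translation":[-1,0,2],"claw":0},{"delta_rot":[0,0,0],"translation":[-2,0,2],"claw":0},{"delta_rot":[0,0,0],"translation":[-2,0,2],"claw":0},{"delta_rot":[0,0,0],"translation":[-2,0,1],"claw":0},{"delta_rot":[0,0,0],"translation":[-2,0,0],"claw":0}]'
python3 - <<'E'
from tgt import *
s=snap('scene');t=snap('top');C=cloud(s);h=cv2.cvtColor(s['img'],cv2.COLOR_BGR2HSV).astype(int)
g=(h[...,0]>30)&(h[...,0]<50)&(h[...,1]>120)&(C[...,2]>.104)&(C[...,1]<-.14); P=C[g]; A=np.c_[P[:,:2],np.ones(len(P))]
f=np.linalg.lstsq(A,P[:,2],rcond=None)[0];print('lid',f,np.percentile(P[:,2],[5,50,95]))
cv2.imwrite('pics/end.png',np.hstack([cv2.resize(t['img'][60:290,180:460],None,fx=1.4,fy=1.4)[:320],cv2.resize(s['img'][90:310,170:450],None,fx=1.42,fy=1.455)[:320]]))
E
```

```text
clock: 31.83
position: [0.4368, -0.1996, 0.2427]
tool_rot: [[-0.998, -0.065, 0.004], [-0.065, 0.998, -0.0], [-0.004, -0.0, -1.0]]
ft_force: [0.0, -0.3, 0.2]
gripper_width: 0.0001
grasp_force: 0.0
lid [-0.00785272 -0.00245295  0.1146472 ] [0.10758997 0.11087999 0.11330839]
```

View pics/end.png

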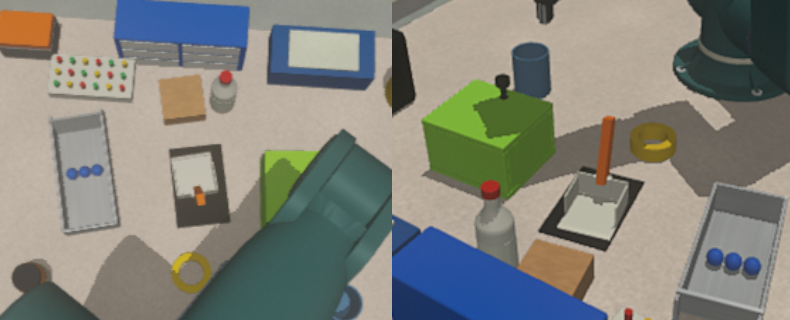

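The lid is shut (right view, around (490,120)), the scoop stands flat on its mat at (195,175) in the left view, three balls are in the tub, and nothing else has moved.

```bash
python3 -c "
from rig import job; print(job.job_done())"
```

```text
the job is handed in; nothing more can be done
None
```

The job is handed in at about 32 s: three balls are in the carrier and three in the tub, the scoop is back flat on its mat within about 2° and 3 mm, and the lid was eased shut (about 15 N at the final stop).

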